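# Make up two nature study kits

### The arm

A 6-joint arm with a two-finger parallel gripper is mounted at the origin on the work surface. World frame = base frame: x ahead of the robot, y to its left, z up, the work surface at z = 0. Lengths are in m, angles in degrees, forces in N, time in s.
With the tool pointing down it reaches from about 0.275 to 0.85 m from the base axis. Payload 5.2 kg.
Tool frame: the origin (TCP) lies between the finger pads; the fingertips stand 25 mm ahead of it and the grasp point (between the pads) lies 6 mm ahead of it; z points along the fingers, y is the direction in which the jaws open and shut (so a half turn about z gives the same grasp; the last joint's range is limited). The gripper opens to 85 mm and grips with 20 to 120 N. Pads are 22 mm wide; open, the fingers measure 114 mm over their backs; the gripper's body (76 mm by 85 mm) begins 54 mm behind the grasp point. The pads swing forward as they close: fully open they stand 13 mm farther back than shut.
Start: joints at [-77.051, 14.817, 87.949, -0, 77.235, -11.62], TCP at [0.229, -0.5, 0.231] pointing down, gripper open.
Joint ranges: [-179.93, 179.93], [-52.35, 119.4], [10.71, 147.94], [-69.91, 249.91], [12.55, 155.21], [-178.61, 178.61]. Speed limits (degrees/s): [147.25, 147.25, 180, 180, 180, 180].

### API

Orientations are given as a 3x3 rotation matrix whose columns are the frame's x, y, z axes.
In Python, from plant import sensors, imaging, close_job gives the robot as it stands.
- The arm moves only by the tool servo_tool, never from a script. Its argument "steps" is one flat list of numbers, 7 for each row, row after row: the shift along the tool's x, y, z in m, then the turn, a rotation vector about the tool's x, y, z in degrees, then the opening, from -1 (shut) to 1 (fully open), so that 0 is half open. In form: [tx, ty, tz, ax, ay, az, grip, tx, ty, tz, ax, ay, az, grip, ...]. A call has 1 to 20 rows; each row shifts and turns the pose as measured when the row begins, along the tool's axes as they then stand; what a row does not reach is not made up. A row lasts 1/12 s, in which the tool goes at most 41.7 mm and 7.16 degrees, less where a joint would pass 70% of its speed; a pose out of reach is approached as far as the arm can. A call is refused whole if a number of a shift passes 0.0417 or a number of a turn 7.16, either way. A call with a gripper value outside its range is refused whole. The fingers move at their own pace and stop on an object; the grip force is fixed at half the most. Time passes only in rows, so rows that do not move let the fingers close. It gives the time, the measured TCP pose, the force and the opening at its end, in the units of the state.
- sensors.state(): the state, without advancing time (a new reading comes with each control period).
- imaging.snapshot(name): name is "side" or "top" or "wrist"; returns (picture, depth): 420x560x3 uint8, red, green, blue; 420x560 float32, m along the optical axis (not along the pixel's ray), 0 where there is no reading.
- imaging.get_calibration(name): a dict with "vfov" (degrees; the focal length in pixels is half the picture's height over the tangent of half this angle, whatever the lens; pixels are square), "cx", "cy" (the principal point, pixels), "D" ([k1, k2, p1, p2, k3] as OpenCV has them; the pictures are not rectified), "R" (3x3) and "t" (3): a world point X has camera coordinates R X + t; the wrist camera has in their place "hand_eye" (4x4, takes a point from camera to tool coordinates, whose origin is the TCP and whose axes are the flange's). Camera axes: x right, y down, z forward; pixel columns grow to the right and rows downward; lengths in m; the calibration is good to about 2 mm. A picture is of the moment at which its call begins: read the wrist's pose just before it. get_calibration takes no time and is no camera call.
- close_job(): hands the job in, once; it reports no verdict.
The state is a dict: "clock": time; "joints": joint angles; "qd": joint speeds; "effort": joint torques, N m; "eef_pos": TCP position; "tcp_rot": TCP orientation; "ft_force": force on the tool from outside, world axes, zero at the start; "ft_torque": the same for the moment, N m; "grip_width": opening from 0.0 (shut) to 1.0 (fully open).
Only numpy, scipy, OpenCV 4.12 (cv2) and the standard library are available. Lean on these libraries where they do the work, as an engineer would, in place of code of your own. Each camera call takes 0.05 s, during which the arm holds its last target.

### The job

Make up the two study kits for the pupils from the specimens in the middle of the table. The tray with two compartments gets the bird skull lying in its wide compartment and the tall jar standing in its narrow one; the tray with three compartments gets the leg bone lying in its long compartment and, one in each small compartment (either way round), the short jar and the egg on its stand. Set everything down flat or upright on the tray floor without dropping it, let go, and leave the tortoise shell where it is.

Things in the scene. Friction and masses are not known exactly. Their poses are not given: they have to be found in the camera images.
- tray_two: Wooden kit tray (dark floor, pale walls) with TWO compartments, fixed to the table. Outside 162 x 138 mm, all walls 4 mm thick, their tops 12 mm above the table, floor 4 mm above the table. Origin: centre of its underside, on the table; z up. One divider along its y, so both compartments are 130 mm long in y: the WIDE one is 84 mm in x, centred at x = -35 mm; the NARROW one is 66 mm in x, centred at x = +44 mm.
- tray_three: Wooden kit tray (dark floor, pale walls) with THREE compartments, fixed to the table. Outside 180 x 148 mm, all walls 4 mm thick, their tops 12 mm above the table, floor 4 mm above the table. Origin: centre of its underside, on the table; z up. The one LONG compartment is 84 mm in x and 140 mm in y, centred at x = -44 mm, y = 0; the two SMALL ones are each 84 mm in x and 68 mm in y, centred at x = +44 mm, y = +36 and -36 mm.
- skull: Loose bird skull lying upright on the table: a round bone-white braincase with a long brown bill, 100 mm long in all, about 60 g. Origin: middle of the length, at the underside; x points to the tip of the bill, z up. The braincase, which is the part to grip, lies at x = -50 to -10 mm (centre x = -30 mm) and is 26.5 mm wide in y and 27 mm high, with upright sides; the bill is only 10 mm wide, its underside 8 mm above the table.
- leg_bone: Loose bird leg bone, bone-white, lying flat, 100 mm long along its x, about 70 g. Origin: centre of its length at the underside; z up. Grip the shaft at the middle: 15 mm wide in y, 7 to 21 mm above the underside, straight over x = -32 to +32 mm. Knuckled ends 26 mm wide and 24 mm high.
- tall_jar: Loose closed sample jar, the TALL thin one: clear with a red lid, 32 mm in diameter, 66 mm high, about 60 g, standing. Origin: centre of its underside; z up.
- short_jar: Loose closed sample jar, the SHORT wide one: clear with a red lid, 44 mm in diameter, 36 mm high, about 70 g, standing. Origin: centre of its underside; z up.
- egg_on_stand: Loose pale egg fixed upright on a round dark wooden stand, one piece, 61 mm high, about 90 g. The stand is a cylinder 40 mm in diameter and 24 mm high, the egg above it is at most 36 mm in diameter. Grip the stand. Origin: centre of its underside; z up.
- tortoise_shell: Loose dark brown domed tortoise shell, round, 74 mm in diameter, 28 mm high. It belongs to no kit and stays where it is in the stock. Origin: centre of its underside.
Not all that is in view belongs to the job. Leave any blue or purple look-alike of the short_jar alone. Leave any turquoise look-alike of the skull alone.

How it is judged (in metres and radians):
At the end, for the whole second after the job is handed in: All five rest on the floor of their own compartments (tilt < 0.1 rad, still). Off its centre along tray x, y (mm) at most: skull 30, 20; bone 30, 24; tall jar 19, 51; short jar and egg 23, 16, one in each small compartment. Shell within 30 mm of its start (z of each of skull, tall_jar in the frame of tray_two below 0.008 m and angle between each of skull, tall_jar, leg_bone, short_jar, egg_on_stand's own z axis and vertical below 0.1 rad and linear speed of each of skull, tall_jar, leg_bone, short_jar, egg_on_stand below 0.02 m/s and angular speed of each of skull, tall_jar, leg_bone, short_jar, egg_on_stand below 0.2 rad/s and z of each of leg_bone, short_jar, egg_on_stand in the frame of tray_three below 0.008 m and x of skull in the frame of tray_two between -0.065 and -0.005 m and y of skull in the frame of tray_two between -0.02 and 0.02 m and x of tall_jar in the frame of tray_two between 0.025 and 0.063 m and y of tall_jar in the frame of tray_two between -0.051 and 0.051 m and x of leg_bone in the frame of tray_three between -0.074 and -0.014 m and y of leg_bone in the frame of tray_three between -0.024 and 0.024 m and ((x of short_jar in the frame of tray_three between 0.021 and 0.067 m and y of short_jar in the frame of tray_three between 0.02 and 0.052 m and x of egg_on_stand in the frame of tray_three between 0.021 and 0.067 m and y of egg_on_stand in the frame of tray_three between -0.052 and -0.02 m) or (x of short_jar in the frame of tray_three between 0.021 and 0.067 m and y of short_jar in the frame of tray_three between -0.052 and -0.02 m and x of egg_on_stand in the frame of tray_three between 0.021 and 0.067 m and y of egg_on_stand in the frame of tray_three between 0.02 and 0.052 m)) and distance of tortoise_shell from where it was at the start of the episode below 0.03 m); the robot touches nothing.
It fails at once if A specimen is dropped (falls freely at over 0.65 m/s, about 20 mm of fall) ((contact force between skull and anything else below 0.02 N and linear speed of skull above 0.65 m/s) or (contact force between tall_jar and anything else below 0.02 N and linear speed of tall_jar above 0.65 m/s) or (contact force between leg_bone and anything else below 0.02 N and linear speed of leg_bone above 0.65 m/s) or (contact force between short_jar and anything else below 0.02 N and linear speed of short_jar above 0.65 m/s) or (contact force between egg_on_stand and anything else below 0.02 N and linear speed of egg_on_stand above 0.65 m/s)).
It fails at once if The tortoise shell is moved by more than 30 mm (distance of tortoise_shell from where it was at the start of the episode above 0.03 m).
It also fails if it takes over 112 s, if anything falls off the work surface, if the arm or the gripper's body presses on something with over 40 N, if the wrist force passes 120 N, or if a joint passes its speed limit or range.

## Working session

There is one attempt and no reset: what is moved stays moved. The work goes in short steps, Python scripts to look and compute and a tool call to move; the robot and the scene stay as the last step left them, time stands still between calls to the robot, and variables do not carry over. Pictures are saved under pics/ and viewed, and the job is handed in when it is done.

Besides the shell and the picture viewer there is one more tool, called as name(argument=value, ...) on one line, values as JSON. servo_tool: Moves the arm, as the interface text tells. Its arguments: {"type":"object","properties":{"steps":{"type":"array","items":{"type":"number"}}},"required":["steps"]}

```bash
ls; mkdir -p pics; python3 - <<'E'
from plant import sensors, imaging
import cv2,numpy as np
print(sensors.state())
for n in ["top","side","wrist"]:
    p,d=imaging.snapshot(n); cv2.imwrite(f"pics/{n}0.png",p[:,:,::-1]); np.save(f"pics/{n}0d.npy",d)
    print(n,imaging.get_calibration(n))
E
```

```text
pics
{'clock': 0.0, 'joints': array([-7.70501474e+01,  1.48605000e+01,  8.80123448e+01, -5.97031692e-04,
        7.72349879e+01, -1.16182765e+01]), 'qd': array([-0.02422058, -0.09553862, -0.0882898 , -0.04030572, -0.07293373,
        0.0951287 ]), 'effort': array([ 5.88645016e-04, -4.46029258e+01, -2.90572393e+01, -2.95039172e-04,
        1.17398874e-02,  7.80359926e-06]), 'eef_pos': array([ 0.22858206, -0.4996562 ,  0.23045417]), 'tcp_rot': array([[ 9.09466643e-01,  4.15776669e-01, -4.31664548e-04],
       [ 4.15776729e-01, -9.09464873e-01,  1.83189012e-03],
       [ 3.69073428e-04, -1.84551903e-03, -9.99998229e-01]]), 'ft_force': array([-0.66937529,  0.02354803, -0.00328218]), 'ft_torque': array([ 0.02463353, -0.00391857,  0.03786255]), 'grip_width': 1.003189182929526}
top {'vfov': 56.86454396784901, 'cx': 278.7309483941271, 'cy': 206.73928686476648, 'D': array([0.02925541, 0.        , 0.        , 0.        , 0.        ]), 'R': array([[-0.02410104, -0.99855837, -0.04796174],
       [-0.98483658,  0.03195987, -0.17051531],
       [ 0.17180234,  0.04312488, -0.98418708]]), 't': array
[... 222 characters left out ...]
63826 , -0.08353799, -0.01559233],
       [-0.03136751,  0.53205882, -0.84612617],
       [ 0.07897972, -0.8425763 , -0.53275452]]), 't': array([0.48854999, 0.04666244, 0.76254693])}
wrist {'vfov': 64.32808967219108, 'cx': 280.1507795149218, 'cy': 212.86981028809842, 'D': array([-0.05431172,  0.        ,  0.        ,  0.        ,  0.        ]), 'hand_eye': array([[ 1.19983604e-04, -9.54254923e-01, -2.98994194e-01,
         7.70113712e-02],
       [ 9.99999869e-01, -3.44902091e-05,  5.11367925e-04,
         6.61449533e-05],
       [-4.98287732e-04, -2.98994216e-01,  9.54254793e-01,
        -1.41164624e-01],
       [ 0.00000000e+00,  0.00000000e+00,  0.00000000e+00,
         1.00000000e+00]])}
```

View pics/top0.png

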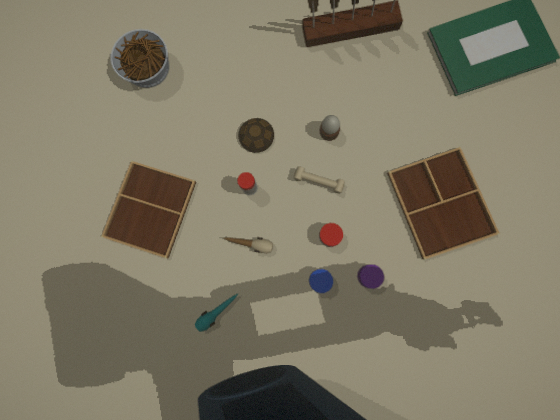

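View pics/side0.png

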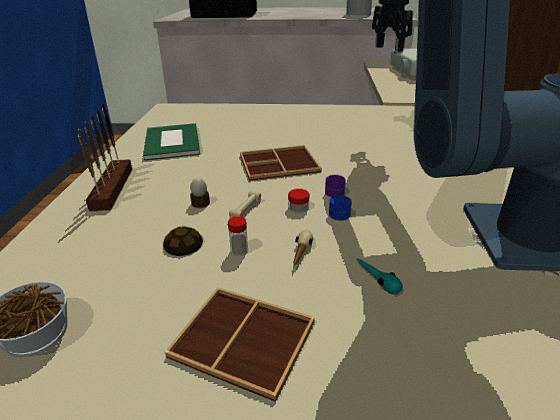

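View pics/wrist0.png

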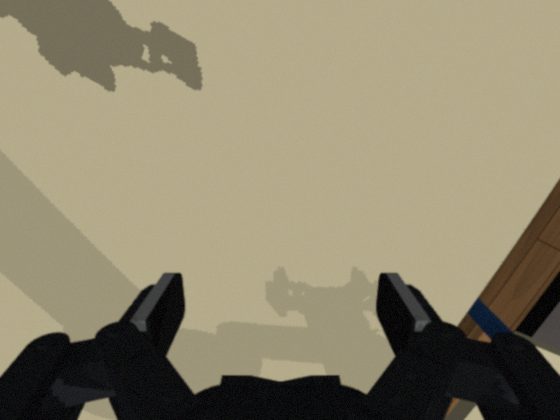

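```bash
cat > h.py <<'E'
import numpy as np,cv2
from plant import sensors, imaging
def K(c,h=420):
    f=h/2/np.tan(np.radians(c["vfov"])/2); return np.array([[f,0,c["cx"]],[0,f,c["cy"]],[0,0,1.]])
def ext(n,st=None):
    c=imaging.get_calibration(n)
    if n!="wrist": return c,c["R"],c["t"]
    T=np.eye(4);T[:3,:3]=st["tcp_rot"];T[:3,3]=st["eef_pos"]
    M=np.linalg.inv(T@c["hand_eye"]); return c,M[:3,:3],M[:3,3]
def plane(n,uv,z,st=None):
    c,R,t=ext(n,st)
    p=cv2.undistortPoints(np.float64(uv).reshape(-1,1,2),K(c),c["D"])[:,0]
    r=np.c_[p,np.ones(len(p))]@R; o=-R.T@t
    return o+r*((z-o[2])/r[:,2])[:,None]
def cloud(n,d,st=None):
    c,R,t=ext(n,st)
    v,u=np.mgrid[:420,:560]; p=cv2.undistortPoints(np.float64(np.c_[u.ravel(),v.ravel()]).reshape(-1,1,2),K(c),c["D"])[:,0]
    X=np.c_[p,np.ones(len(p))]*d.reshape(-1,1)
    return ((X-t)@R).reshape(420,560,3)
E
python3 - <<'E'
from h import *
for n in ["top","side"]:
    im=cv2.imread(f"pics/{n}0.png"); d=np.load(f"pics/{n}0d.npy"); P=cloud(n,d)
    hsv=cv2.cvtColor(im,cv2.COLOR_BGR2HSV)
    t=P[...,2][(hsv[...,2]>120)&(d>0)&(P[...,0]<.8)&(P[...,0]>.3)&(abs(P[...,1])<.3)]; print(n,"tablez",np.percentile(t,[5,50,95]))
    m=((P[...,2]>.008)&(d>0)&(P[...,0]>.25)&(P[...,0]<.85)&(abs(P[...,1])<.45)&(P[...,2]<.1)).astype(np.uint8)
    k,l,s,c=cv2.connectedComponentsWithStats(m)
    for i in range(1,k):
        if s[i,4]<40: continue
        q=P[l==i]; hi=q[q[:,2]>q[:,2].max()-.006]
        print(s[i],"ctr",q[:,:2].mean(0).round(3),"x",q[:,0].min().round(3),q[:,0].max().round(3),"y",q[:,1].min().round(3),q[:,1].max().round(3),"z",q[:,2].max().round(3),"hi",hi[:,:2].mean(0).round(3),im[l==i].mean(0).astype(int))
E
python3 -c "
import cv2
im=cv2.imread('pics/top0.png')
cv2.imwrite('pics/tt.png',cv2.hconcat([cv2.resize(im[150:270,95:205],None,fx=3.5,fy=3.5),cv2.resize(im[145:265,385:500],None,fx=3.5,fy=3.5)]))"
```

```text
top tablez [-0.00150243  0.00069617  0.0036275 ]
[ 433   32   80   61 3423] ctr [ 0.798 -0.382] x 0.728 0.85 y -0.45 -0.304 z 0.022 hi [ 0.801 -0.385] [ 88 102  81]
[ 111   38   59   50 2156] ctr [0.809 0.29 ] x 0.764 0.85 y 0.235 0.348 z 0.07 hi [0.822 0.294] [52 67 78]
[319 115  21  26 400] ctr [ 0.657 -0.084] x 0.643 0.679 y -0.105 -0.066 z 0.063 hi [ 0.663 -0.085] [76 89 94]
[238 118  36  34 935] ctr [0.656 0.062] x 0.626 0.695 y 0.027 0.099 z 0.033 hi [0.66  0.063] [38 54 64]
[ 389  147  110  112 1217] ctr [ 0.512 -0.296] x 0.403 0.617 y -0.39 -0.198 z 0.016 hi [ 0.51  -0.294] [ 72 104 128]
[101 161  95  97 911] ctr [0.517 0.28 ] x 0.418 0.613 y 0.187 0.369 z 0.017 hi [0.516 0.279] [ 74 108 131]
[294 166  51  27 487] ctr [ 0.559 -0.06 ] x 0.533 0.588 y -0.109 -0.012 z 0.027 hi [ 0.561 -0.06 ] [ 98 123 132]
[237 172  20  23 335] ctr [0.549 0.076] x 0.537 0.567 y 0.062 0.093 z 0.07 hi [0.552 0.078] [ 49  59 124]
[319 223  24  24 453] ctr [ 0.45  -0.077] x 0.43 0.471 y -0.098 -0.056 z 0.039 hi [ 0.451 -0.077] [ 41  50 140]
[224 237  49  16 417] ctr [0.438 0.068] x 0.421 0.453 y 0.0
[... 1023 characters left out ...]
87 y -0.101 0.095 z 0.069 hi [0.551 0.081] [ 61  76 111]
[329 196  23  22 422] ctr [ 0.366 -0.045] x 0.344 0.387 y -0.073 -0.031 z 0.037 hi [ 0.366 -0.051] [80 30 11]
[164 226  38  27 789] ctr [0.656 0.076] x 0.624 0.693 y 0.037 0.101 z 0.031 hi [0.66  0.066] [16 30 41]
[293 229  20  37 348] ctr [0.438 0.075] x 0.421 0.452 y 0.035 0.128 z 0.029 hi [0.434 0.056] [ 65  93 110]
[356 258  47  36 557] ctr [0.307 0.158] x 0.279 0.345 y 0.102 0.183 z 0.029 hi [0.297 0.166] [60 63 14]
[   0  281   67   75 3946] ctr [0.804 0.301] x 0.763 0.85 y 0.235 0.351 z 0.07 hi [0.818 0.288] [52 63 73]
[ 164  287  151  112 1910] ctr [0.515 0.288] x 0.415 0.614 y 0.188 0.371 z 0.015 hi [0.515 0.288] [ 70 111 144]
```

View pics/tt.png

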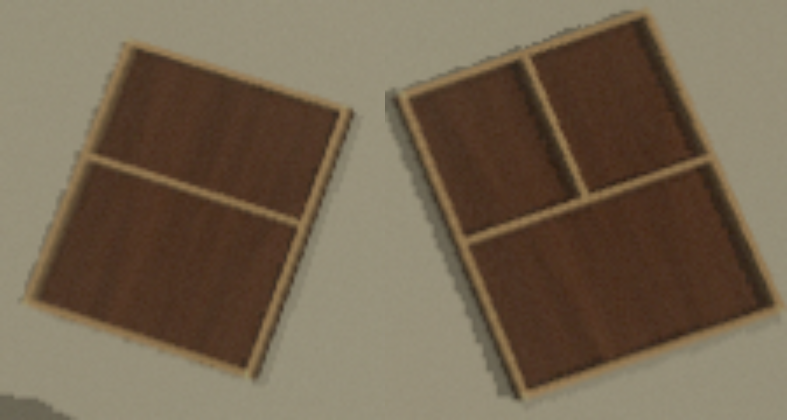

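```bash
python3 - <<'E'
from h import *
from plant import imaging
C={}
for n in ["top","side"]:
    im=cv2.imread(f"pics/{n}0.png"); d=np.load(f"pics/{n}0d.npy"); P=cloud(n,d)
    g=(d>0)
    for nm,(x0,x1,y0,y1,zt,zm) in dict(t2=(.39,.63,.17,.39,.007,.02),t3=(.39,.63,-.41,-.18,.007,.02),skull=(.40,.47,.02,.14,.010,.05),bone=(.52,.60,-.12,0,.008,.04)).items():
        m=g&(P[...,0]>x0)&(P[...,0]<x1)&(P[...,1]>y0)&(P[...,1]<y1)&(P[...,2]>zt)&(P[...,2]<zm)
        if nm in("skull","bone"):
            k,l,s,c=cv2.connectedComponentsWithStats(m.astype(np.uint8)); m=l==1+np.argmax(s[1:,4])
        q=P[m][:,:2].astype(np.float32)
        (cx,cy),sz,a=cv2.minAreaRect(q)
        print(n,nm,np.round([cx,cy],4),np.round(sz,3),round(a,1)); print(cv2.boxPoints(((cx,cy),sz,a)).round(3).tolist())
    h=cv2.cvtColor(im,cv2.COLOR_BGR2HSV)
    m=((h[...,1]>110)&(h[...,0]<14)&(h[...,2]<125)&(h[...,2]>30)).astype(np.uint8)
    m&=((P[...,2]<.03)&(P[...,0]>.38)&(P[...,0]<.64)&(abs(P[...,1])>.17)&(abs(P[...,1])<.42)).astype(np.uint8)
    m=cv2.morphologyEx(m,cv2.MORPH_OPEN,np.ones((3,3),np.uint8))
    for c in cv2.findContours(m,0,1)[0]:
        if cv2.contourArea(c)<150: continue
        W=plane(n,c.reshape(-1,2),.004)[:,:2].astype(np.float32); r=cv2.minAreaRect(W)
        print("  comp",np.round(r[0],4),np.round(r[1],3),round(r[2],1))
E
```

```text
top t2 [0.5158 0.2784] [0.14  0.162] 70.6
[[0.41600000858306885, 0.23899999260902405], [0.5690000057220459, 0.1860000044107437], [0.6150000095367432, 0.31700000166893005], [0.46299999952316284, 0.3709999918937683]]
top t3 [ 0.5091 -0.2944] [0.182 0.15 ] 17.2
[[0.4000000059604645, -0.25], [0.4449999928474426, -0.3930000066757202], [0.6179999709129333, -0.33899998664855957], [0.5740000009536743, -0.19599999487400055]]
top skull [0.4371 0.0806] [0.094 0.028] 87.6
[[0.42100000381469727, 0.03400000184774399], [0.4490000009536743, 0.032999999821186066], [0.453000009059906, 0.12700000405311584], [0.42500001192092896, 0.12800000607967377]]
top bone [ 0.5606 -0.0597] [0.099 0.026] 69.6
[[0.531000018119812, -0.10199999809265137], [0.5559999942779541, -0.11100000143051147], [0.5899999737739563, -0.017999999225139618], [0.5659999847412109, -0.008999999612569809]]
  comp [0.483  0.2914] [0.124 0.082] 71.2
  comp [ 0.4675 -0.3074] [0.082 0.133] 17.2
  comp [0.5568 0.2631] [0.12  0.064] 70.6
  comp [ 0.5408 -0.247 ] [0.081 0.062] 16.9
  comp [ 0.5633 -0.3162] [0.082 0.063] 18.0
side t2 [0.5146 0.27
[... 374 characters left out ...]
5720000267028809, -0.19099999964237213]]
side skull [0.4361 0.0818] [0.094 0.029] 87.8
[[0.41999998688697815, 0.035999998450279236], [0.4490000009536743, 0.03400000184774399], [0.4519999921321869, 0.12800000607967377], [0.4230000078678131, 0.1289999932050705]]
side bone [ 0.5606 -0.0573] [0.097 0.027] 69.6
[[0.531000018119812, -0.09799999743700027], [0.5559999942779541, -0.10700000077486038], [0.5899999737739563, -0.01600000075995922], [0.5649999976158142, -0.007000000216066837]]
  comp [0.4822 0.287 ] [0.125 0.082] 71.0
  comp [0.5577 0.261 ] [0.124 0.062] 70.8
  comp [ 0.5415 -0.2543] [0.081 0.049] 17.5
  comp [ 0.564  -0.3234] [0.08  0.046] 18.1
  comp [ 0.4676 -0.315 ] [0.08  0.121] 17.5
```

```bash
cat >> h.py <<'E'
def go(x,y,z,yaw):
    s=sensors.state();R=s["tcp_rot"];p=s["eef_pos"]
    cur=np.degrees(np.arctan2(R[1,0],R[0,0])); dy=(yaw-cur+180)%360-180
    a=np.radians(yaw); Rn=np.array([[np.cos(a),np.sin(a),0],[np.sin(a),-np.cos(a),0],[0,0,-1]])
    D=np.array([x,y,z])-p; rv=cv2.Rodrigues(R.T@Rn)[0][:,0]
    print("t",round(s["clock"],2),"pos",p.round(4),"yaw",round(cur,1),"width",round(s["grip_width"]*85,1),"F",s["ft_force"].round(1))
    print(" rotvec deg",np.degrees(rv).round(2)," rows",round(abs(dy)/7.16,1)," tool shift after turn(mm)",(Rn.T@D*1000).round(1)," before",(R.T@D*1000).round(1))
E
python3 - <<'E'
from h import *
for n in ["top","side"]:
    d=np.load(f"pics/{n}0d.npy"); P=cloud(n,d)
    m=(d>0)&(P[...,0]>.41)&(P[...,0]<.47)&(P[...,1]>.02)&(P[...,1]<.14)&(P[...,2]>.009)&(P[...,2]<.05)
    q=P[m]; b=q[q[:,1]>.085][:,:2]; a=q[(q[:,1]<.07)]
    print(n,"bill line",cv2.fitLine(b.astype(np.float32),2,0,.01,.01).ravel().round(3),"max y",q[:,1].max(),"brain",cv2.minAreaRect(a[:,:2].astype(np.float32)), "tip x",b[b[:,1]>.12][:,0].mean())
go(.435,.053,.13,80)
E
```

```text
top bill line [0.247 0.969 0.446 0.102] max y 0.12703520634259904 brain ((0.43594712018966675, 0.05181969702243805), (0.036571528762578964, 0.028458744287490845), 88.084228515625) tip x 0.4508044630569844
side bill line [0.256 0.967 0.445 0.105] max y 0.12806621415343822 brain ((0.43524378538131714, 0.052606888115406036), (0.02905086986720562, 0.0348217599093914), 1.037024974822998) tip x 0.4496222565362478
t 0.15 pos [ 0.2286 -0.4998  0.2306] yaw 24.6 width 84.9 F [ 0.7 -0.3  0.6]
 rotvec deg [-7.000e-02 -5.000e-02 -5.543e+01]  rows 7.7  tool shift after turn(mm) [580.2 107.3 100.6]  before [ 417.5 -416.8  101.3]
```

servo_tool(steps=[0,0,0,0,0,-6.7,1,0,0,0,0,0,-6.7,1,0,0,0,0,0,-6.7,1,0,0,0,0,0,-6.7,1,0,0,0,0,0,-6.7,1,0,0,0,0,0,-6.7,1,0,0,0,0,0,-6.7,1,0,0,0,0,0,-6.7,1,0.04,0,0,0,0,0,1,0.04,0,0,0,0,0,1,0.04,0,0,0,0,0,1,0.04,0,0,0,0,0,1,0.04,0,0,0,0,0,1,0.04,0,0,0,0,0,1,0.04,0,0,0,0,0,1,0.04,0,0,0,0,0,1])

```text
clock: 1.48
eef_pos: [0.2775, -0.177, 0.2249]
tcp_rot: [[0.168, 0.986, -0.004], [0.986, -0.168, 0.012], [0.011, -0.006, -1.0]]
ft_force: [1.8, 0.2, 1.0]
grip_width: 1.004
```

```bash
python3 -c "
from h import *
go(.435,.053,.13,78)"
```

```text
t 1.48 pos [ 0.2775 -0.177   0.2249] yaw 80.3 width 85.3 F [1.8 0.2 1. ]
 rotvec deg [-0.33 -0.61  2.33]  rows 0.3  tool shift after turn(mm) [257.7 106.2  94.9]  before [252.2 117.1  97. ]
```

servo_tool(steps=[0.03,0.014,0.01,-0.3,-0.6,2.3,1,0.032,0.013,0.01,0,0,0,1,0.032,0.013,0.012,0,0,0,1,0.032,0.013,0.012,0,0,0,1,0.032,0.013,0.012,0,0,0,1,0.032,0.013,0.012,0,0,0,1,0.032,0.013,0.012,0,0,0,1,0.025,0.01,0.01,0,0,0,1,0,0,0,0,0,0,1])

```text
clock: 2.23
eef_pos: [0.4322, 0.0626, 0.1328]
tcp_rot: [[0.207, 0.978, 0.008], [0.978, -0.207, -0.005], [-0.003, 0.009, -1.0]]
ft_force: [-0.5, -0.2, -0.2]
grip_width: 0.999
```

```bash
cat > w.py <<'E'
import sys
from h import *
s=sensors.state(); p,d=imaging.snapshot("wrist"); cv2.imwrite(f"pics/{sys.argv[1]}.png",p[:,:,::-1]); np.save("pics/wd.npy",d)
P=cloud("wrist",d,s); np.save("pics/wP.npy",P)
E
python3 w.py w1; python3 -c "
from h import *
go(.435,.053,.028,78)
P=np.load('pics/wP.npy')
m=(P[...,0]>.405)&(P[...,0]<.48)&(P[...,1]>.02)&(P[...,1]<.15)&(P[...,2]>.01)&(P[...,2]<.04)
q=P[m];print(len(q)); 
for lo in (.03,.04,.05,.06,.07,.09,.11): 
  r=q[(q[:,1]>lo)&(q[:,1]<lo+.01)]; print(lo,len(r),r[:,0].min() if len(r) else 0,r[:,0].max() if len(r) else 0, r[:,2].max() if len(r) else 0)
"
```

```text
t 2.28 pos [0.4311 0.0613 0.1332] yaw 78.1 width 85.0 F [-0.1 -0.4 -0.3]
 rotvec deg [0.47 0.23 0.09]  rows 0.0  tool shift after turn(mm) [ -7.3   5.5 105.2]  before [ -6.9   4.6 105.3]
2339
0.03 93 0.42264272747620624 0.44396584149103424 0.023685154977662264
0.04 325 0.4203064666255991 0.4478933580434539 0.02711278768331348
0.05 431 0.4210503102587399 0.45084105541577374 0.027639167629857575
0.06 454 0.4218407035527349 0.45188684948061303 0.025088456236272903
0.07 257 0.42960917926010284 0.4475282163722703 0.022479284954300432
0.09 198 0.4372150414378755 0.45038884749772656 0.019060487527043604
0.11 137 0.4439038595291313 0.45286029113882686 0.01675274937012273
```

View pics/w1.png

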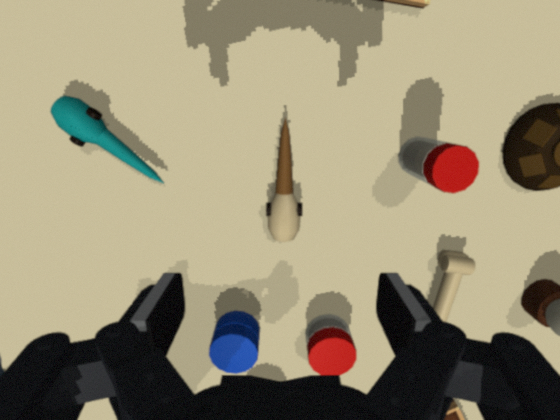

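servo_tool(steps=[-0.004,0.003,0.02,0.4,0.2,0,0.7,-0.003,0.002,0.025,0,0,0,0.7,0,0,0.025,0,0,0,0.7,0,0,0.015,0,0,0,0.7,0,0,0.008,0,0,0,0.7,0,0,0,0,0,0,0.7])

```text
clock: 2.78
eef_pos: [0.4351, 0.0499, 0.0394]
tcp_rot: [[0.204, 0.979, 0.004], [0.979, -0.204, -0.003], [-0.002, 0.005, -1.0]]
ft_force: [-0.3, -0.4, -1.1]
grip_width: 0.849
```

```bash
python3 -c "
from h import *
go(.435,.053,.028,78)"
```

```text
t 2.78 pos [0.4351 0.0499 0.0394] yaw 78.2 width 72.1 F [-0.3 -0.4 -1.1]
 rotvec deg [0.28 0.12 0.22]  rows 0.0  tool shift after turn(mm) [ 3.  -0.8 11.4]  before [ 3.  -0.8 11.4]
```

servo_tool(steps=[0.003,0,0.008,0,0,0,0.7,0,0,0.003,0,0,0,0.7,0,0,0,0,0,0,-1,0,0,0,0,0,0,-1,0,0,0,0,0,0,-1,0,0,0,0,0,0,-1,0,0,0,0,0,0,-1,0,0,0,0,0,0,-1,0,0,0,0,0,0,-1,0,0,0,0,0,0,-1])

```text
clock: 3.62
eef_pos: [0.4389, 0.0515, 0.0322]
tcp_rot: [[0.205, 0.979, 0.013], [0.979, -0.205, -0.004], [-0.002, 0.013, -1.0]]
ft_force: [1.2, -0.1, 0.5]
grip_width: 0.0
```

```bash
python3 -c "
from h import *
go(.472,.28,.12,70.7)"
```

```text
t 3.62 pos [0.4389 0.0515 0.0322] yaw 78.2 width 0.0 F [ 1.2 -0.1  0.5]
 rotvec deg [0.76 0.05 7.46]  rows 1.0  tool shift after turn(mm) [226.6 -44.3 -87.8]  before [230.3 -13.4 -88.4]
```

```bash
python3 -c "
from h import *
for n in ['top','side']:
    p,d=imaging.snapshot(n);cv2.imwrite(f'pics/{n}1.png',p[:,:,::-1]); np.save(f'pics/{n}1d.npy',d)
a=cv2.imread('pics/top1.png')[170:310,180:320];b=cv2.imread('pics/side1.png')[180:320,230:370]
cv2.imwrite('pics/m1.png',cv2.resize(cv2.hconcat([a,b]),None,fx=2.8,fy=2.8))"; python3 w.py w2
```

```text
(no output)
```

View pics/m1.png

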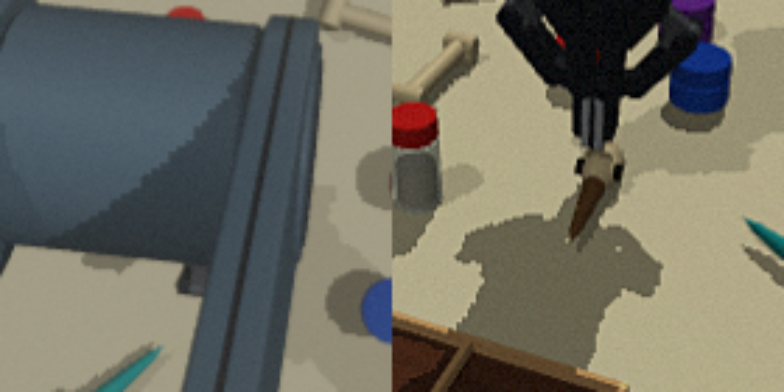

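View pics/w2.png

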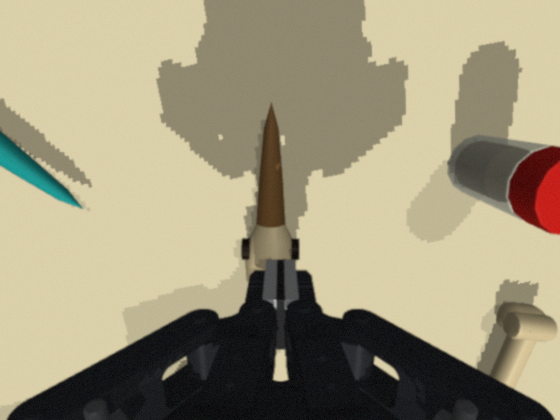

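```bash
python3 - <<'E'
from h import *
P=np.load('pics/wP.npy')
def prof(P):
    m=(P[...,0]>.415)&(P[...,0]<.475)&(P[...,1]>.02)&(P[...,1]<.17)&(P[...,2]>.006)&(P[...,2]<.06)
    q=P[m]
    for lo in np.arange(.02,.16,.01):
      r=q[(q[:,1]>lo)&(q[:,1]<lo+.01)]
      if len(r): print(round(lo,2),len(r),r[:,0].min().round(3),r[:,0].max().round(3),r[:,2].max().round(3))
prof(P); print('side'); prof(cloud("side",np.load("pics/side1d.npy")))
E
```

```text
0.04 18 0.421 0.423 0.02
0.05 964 0.421 0.454 0.06
0.06 2457 0.422 0.452 0.06
0.07 649 0.429 0.447 0.022
0.08 547 0.434 0.449 0.02
0.09 500 0.437 0.45 0.019
0.1 448 0.44 0.452 0.018
0.11 364 0.443 0.453 0.017
0.12 162 0.447 0.453 0.016
0.13 1 0.452 0.452 0.012
side
0.03 1 0.427 0.427 0.023
0.04 23 0.421 0.445 0.047
0.05 135 0.421 0.454 0.059
0.06 181 0.421 0.449 0.06
0.07 44 0.428 0.445 0.025
0.08 30 0.434 0.447 0.021
0.09 26 0.438 0.448 0.02
0.1 26 0.441 0.449 0.021
0.11 24 0.442 0.452 0.019
0.12 14 0.447 0.452 0.018
```

```bash
python3 - <<'E'
from h import *
for n,f in (("side","side1"),):
    im=cv2.imread(f"pics/{f}.png");P=cloud(n,np.load(f"pics/{f}d.npy"))
    cv2.imwrite("pics/z.png",cv2.resize(im[205:275,270:340],None,fx=8,fy=8,interpolation=0))
    for u in (303,305,307,309):
        for v in range(214,246,3): print(u,v,P[v,u].round(3),im[v,u])
E
```

```text
303 214 [0.438 0.062 0.074] [7 5 6]
303 217 [0.438 0.063 0.068] [84 82 81]
303 220 [0.438 0.063 0.062] [84 81 82]
303 223 [0.438 0.062 0.055] [81 80 78]
303 226 [0.437 0.062 0.049] [83 84 83]
303 229 [0.437 0.062 0.042] [79 77 81]
303 232 [0.437 0.062 0.036] [72 70 66]
303 235 [0.437 0.059 0.027] [66 89 98]
303 238 [0.437 0.066 0.026] [ 77 102 110]
303 241 [0.437 0.071 0.023] [ 72 101 110]
303 244 [0.436 0.077 0.021] [13 32 51]
305 214 [0.434 0.067 0.077] [3 5 6]
305 217 [0.434 0.062 0.068] [49 50 46]
305 220 [0.434 0.06  0.06 ] [45 41 42]
305 223 [0.434 0.059 0.053] [42 44 41]
305 226 [0.434 0.058 0.046] [25 21 19]
305 229 [0.434 0.059 0.041] [13 10 11]
305 232 [0.434 0.051 0.029] [45 58 62]
305 235 [0.433 0.059 0.027] [45 63 70]
305 238 [0.433 0.065 0.025] [ 68  96 107]
305 241 [0.433 0.07  0.022] [ 67  94 104]
305 244 [0.433 0.072 0.017] [56 79 88]
307 214 [0.431 0.066 0.077] [12 13  8]
307 217 [0.431 0.059 0.066] [13 18  4]
307 220 [0.431 0.058 0.059] [6 1 5]
307 223 [0.431 0.06  0.054] [23 21 19]
307 226 [0.43  0.06  0.048] [18 16 21]
307 229 [0.43  0.059 0.041] [6 0 0]
307 232 [0.43  0.05  0.028] [114 153 168]
307 235 [0.43  0.057 0.026] [45 64 66]
307 238 [0.43  0.063 0.024] [ 66  91 104]
307 241 [0.43  0.066 0.019] [ 70  96 101]
307 244 [0.429 0.072 0.017] [54 73 79]
309 214 [0.428 0.065 0.076] [16 19 17]
309 217 [0.427 0.06  0.067] [22 11  9]
309 220 [0.427 0.062 0.062] [0 0 0]
309 223 [0.427 0.061 0.055] [0 0 0]
309 226 [0.427 0.061 0.049] [13 17 17]
309 229 [0.427 0.003 0.002] [113 145 152]
309 232 [0.426 0.046 0.026] [101 135 148]
309 235 [0.426 0.055 0.025] [103 137 148]
309 238 [0.426 0.061 0.022] [ 84 107 120]
309 241 [0.426 0.067 0.02 ] [12 14 16]
309 244 [0.426 0.066 0.013] [28 37 47]
```

View pics/z.png

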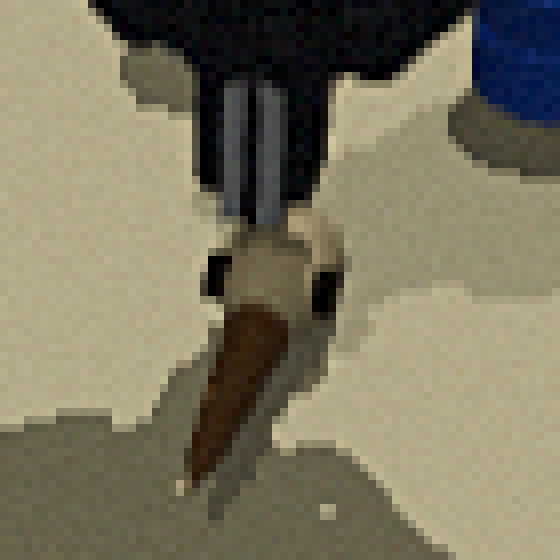

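```bash
python3 - <<'E'
from h import *
s=sensors.state(); P=np.load('pics/wP.npy')
T=(P-s["eef_pos"])@s["tcp_rot"]
for v in (255,260,265,270,280,290,300,320): print(v,[ (T[v,u]*1000).round(0).tolist() for u in (262,272,288,300)])
print(s["joints"].round(2))
E
```

```text
255 [[8.0, -8.0, 9.0], [8.0, -3.0, 8.0], [7.0, 4.0, 12.0], [-3.0, 12.0, 33.0]]
260 [[6.0, -8.0, 7.0], [11.0, -3.0, -3.0], [11.0, 4.0, -4.0], [-7.0, 12.0, 34.0]]
265 [[4.0, -8.0, 7.0], [11.0, -3.0, -7.0], [12.0, 4.0, -10.0], [-10.0, 12.0, 34.0]]
270 [[8.0, -8.0, -6.0], [11.0, -3.0, -13.0], [12.0, 4.0, -15.0], [8.0, 9.0, -6.0]]
280 [[7.0, -7.0, -14.0], [11.0, -3.0, -22.0], [11.0, 4.0, -22.0], [7.0, 9.0, -15.0]]
290 [[7.0, -7.0, -22.0], [11.0, -3.0, -30.0], [11.0, 3.0, -30.0], [7.0, 9.0, -22.0]]
300 [[12.0, -6.0, -38.0], [11.0, -3.0, -36.0], [11.0, 3.0, -37.0], [12.0, 7.0, -38.0]]
320 [[12.0, -5.0, -49.0], [12.0, -2.0, -50.0], [10.0, 3.0, -47.0], [12.0, 7.0, -49.0]]
[ -7.7   17.98 117.04  -0.23  44.26   4.3 ]
```

servo_tool(steps=[0,0,-0.02,0,0,0,0.2,0,0,-0.02,0,0,0,0.2,0,0,0,0,0,0,0.2,0,0,0,0,0,0,0.2,0,0,0,0,0,0,0.2])

```text
clock: 4.18
eef_pos: [0.4373, 0.0518, 0.0721]
tcp_rot: [[0.205, 0.979, 0.009], [0.979, -0.205, -0.004], [-0.002, 0.01, -1.0]]
ft_force: [-1.0, 0.4, 1.0]
grip_width: 0.599
```

```bash
python3 w.py w3; python3 - <<'E'
from h import *
go(.435,.053,.028,78)
s=sensors.state(); P=np.load('pics/wP.npy')
T=(P-s["eef_pos"])@s["tcp_rot"]*1000
m=(abs(T[...,1])<60)&(abs(T[...,0])<14)&(T[...,2]<40)&(P[...,2]>.035)
for sg in (-1,1):
    q=T[m&(np.sign(T[...,1])==sg)]; 
    for lo in range(-60,40,5):
        r=q[(q[:,2]>lo)&(q[:,2]<lo+5)]
        if len(r): print(sg,lo,len(r),"y",abs(r[:,1]).min().round(0),abs(r[:,1]).max().round(0),"x",r[:,0].min().round(0),r[:,0].max().round(0))
E
```

```text
t 4.23 pos [0.4369 0.0518 0.0718] yaw 78.2 width 51.1 F [ 0.   0.1 -0.5]
 rotvec deg [0.53 0.12 0.15]  rows 0.0  tool shift after turn(mm) [ 0.8 -2.1 43.8]  before [ 0.9 -2.5 43.8]
-1 -60 3039 y 23.0 59.0 x -13.0 14.0
-1 -55 1183 y 24.0 58.0 x -12.0 14.0
-1 -50 613 y 26.0 56.0 x 6.0 14.0
-1 -45 242 y 25.0 46.0 x -10.0 14.0
-1 -40 498 y 25.0 32.0 x -11.0 12.0
-1 -35 342 y 25.0 38.0 x -12.0 12.0
-1 -30 333 y 25.0 39.0 x -11.0 12.0
-1 -25 304 y 25.0 39.0 x -11.0 12.0
-1 -20 277 y 25.0 39.0 x -11.0 12.0
-1 -15 242 y 25.0 39.0 x -11.0 12.0
-1 -10 173 y 25.0 37.0 x -11.0 12.0
-1 -5 50 y 25.0 29.0 x -10.0 11.0
1 -60 3037 y 24.0 60.0 x -13.0 14.0
1 -55 1135 y 25.0 59.0 x -12.0 14.0
1 -50 597 y 27.0 57.0 x 6.0 14.0
1 -45 258 y 26.0 48.0 x -10.0 14.0
1 -40 491 y 26.0 33.0 x -11.0 12.0
1 -35 347 y 26.0 40.0 x -11.0 12.0
1 -30 347 y 26.0 40.0 x -11.0 12.0
1 -25 294 y 26.0 40.0 x -11.0 12.0
1 -20 284 y 26.0 40.0 x -11.0 12.0
1 -15 248 y 26.0 40.0 x -11.0 12.0
1 -10 158 y 26.0 38.0 x -11.0 12.0
1 -5 48 y 26.0 33.0 x -10.0 11.0
```

View pics/w3.png

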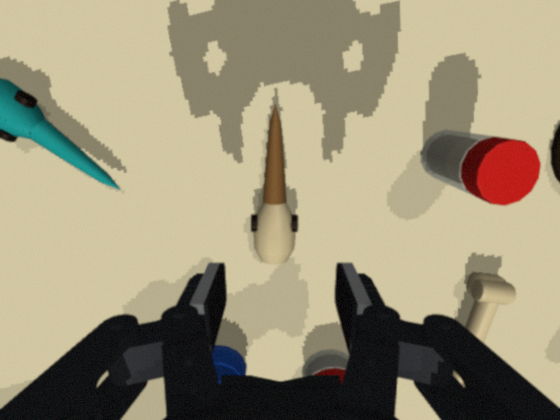

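servo_tool(steps=[0.001,-0.001,0.025,0.5,0,0,0.4,0,0,0.015,0,0,0,0.4,0,0,0.012,0,0,0,0.4,0,0,0.005,0,0,0,0.4,0,0,0,0,0,0,0.4])

```text
clock: 4.65
eef_pos: [0.4353, 0.0529, 0.0104]
tcp_rot: [[0.205, 0.979, -0.002], [0.979, -0.205, -0.002], [-0.002, -0.002, -1.0]]
ft_force: [-0.5, -0.5, -0.1]
grip_width: 0.703
```

```bash
python3 -c "
from h import *
go(.436,.053,.006,78)"
```

```text
t 4.65 pos [0.4353 0.0529 0.0104] yaw 78.1 width 59.7 F [-0.5 -0.5 -0.1]
 rotvec deg [-0.12  0.13  0.14]  rows 0.0  tool shift after turn(mm) [0.2 0.7 4.4]  before [0.2 0.7 4.3]
```

servo_tool(steps=[0,0.001,0.003,0,0,0,0.4,0,0,0,0,0,0,-1,0,0,0,0,0,0,-1,0,0,0,0,0,0,-1,0,0,0,0,0,0,-1,0,0,0,0,0,0,-1,0,0,0,0,0,0,-1])

```text
clock: 5.23
eef_pos: [0.4373, 0.0526, 0.0086]
tcp_rot: [[0.205, 0.979, -0.001], [0.979, -0.205, -0.002], [-0.002, -0.0, -1.0]]
ft_force: [0.0, 0.3, -0.4]
grip_width: 0.291
```

```bash
python3 -c "
from h import *
go(.472,.28,.1,70.7)"
```

```text
t 5.23 pos [0.4373 0.0526 0.0086] yaw 78.1 width 24.8 F [ 0.   0.3 -0.4]
 rotvec deg [-0.    0.12  7.44]  rows 1.0  tool shift after turn(mm) [226.1 -42.4 -91.4]  before [229.5 -12.8 -91.9]
```

servo_tool(steps=[0,0,-0.01,0,0,0,-1,0,0,-0.02,0,0,0,-1,0,0,-0.03,0,0,0,-1,0,0,-0.03,0,0,0,-1,0,0,0,0,0,3.7,-1,0,0,0,0,0,3.7,-1,0.02,-0.004,0,0,0,0,-1,0.03,-0.006,0,0,0,0,-1,0.03,-0.006,0,0,0,0,-1,0.03,-0.006,0,0,0,0,-1,0.03,-0.006,0,0,0,0,-1,0.03,-0.006,0,0,0,0,-1,0.02,-0.005,0,0,0,0,-1,0,0,0,0,0,0,-1])

```text
clock: 6.4
eef_pos: [0.4668, 0.2521, 0.1055]
tcp_rot: [[0.342, 0.94, 0.006], [0.94, -0.342, -0.001], [0.001, 0.006, -1.0]]
ft_force: [-0.4, -0.8, -0.4]
grip_width: 0.291
```

```bash
python3 w.py w4; python3 -c "
from h import *
go(.472,.262,.0135,70.7)"
```

```text
t 6.45 pos [0.4664 0.2507 0.1053] yaw 70.0 width 25.0 F [-0.4 -0.4 -0.7]
 rotvec deg [ 0.35  0.03 -0.69]  rows 0.1  tool shift after turn(mm) [12.6  1.6 91.8]  before [12.6  0.8 91.8]
```

View pics/w4.png

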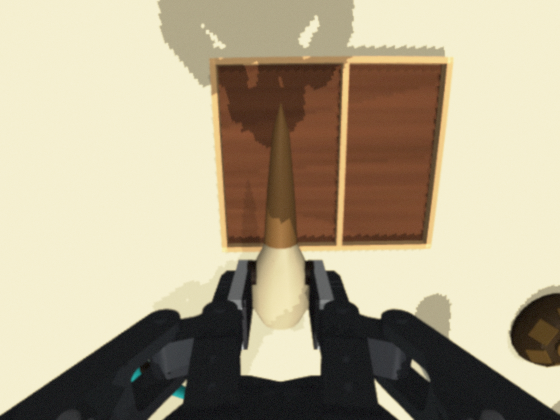

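servo_tool(steps=[0.006,0,0.02,0.3,0,-0.7,-1,0.006,0,0.03,0,0,0,-1,0,0,0.02,0,0,0,-1,0,0,0.008,0,0,0,-1,0,0,0,0,0,0,-1])

```text
clock: 6.87
eef_pos: [0.4715, 0.2593, 0.0265]
tcp_rot: [[0.329, 0.944, 0.004], [0.944, -0.329, -0.002], [-0.0, 0.004, -1.0]]
ft_force: [0.3, -0.4, -0.3]
grip_width: 0.294
```

```bash
python3 -c "
from h import *
go(.472,.262,.0135,70.7)"
```

```text
t 6.87 pos [0.4715 0.2593 0.0265] yaw 70.8 width 25.0 F [ 0.3 -0.4 -0.3]
 rotvec deg [0.25 0.02 0.11]  rows 0.0  tool shift after turn(mm) [ 2.7 -0.4 13. ]  before [ 2.7 -0.5 13. ]
```

servo_tool(steps=[0.002,0,0.007,0.2,0,0,-1,0,0,0.005,0,0,0,-1,0,0,0,0,0,0,-1])

```text
clock: 7.12
eef_pos: [0.473, 0.2595, 0.0152]
tcp_rot: [[0.331, 0.944, 0.001], [0.944, -0.331, -0.001], [-0.0, 0.001, -1.0]]
ft_force: [0.2, -0.5, -0.9]
grip_width: 0.296
```

```bash
python3 -c "
from h import *
go(.472,.262,.0135,70.7)"
```

```text
t 7.12 pos [0.473  0.2595 0.0152] yaw 70.7 width 25.2 F [ 0.2 -0.5 -0.9]
 rotvec deg [ 0.08  0.02 -0.01]  rows 0.0  tool shift after turn(mm) [ 2.  -1.7  1.7]  before [ 2.  -1.7  1.7]
```

servo_tool(steps=[0,0,0.0015,0,0,0,-1,0,0,0.0005,0,0,0,-1,0,0,0,0,0,0,-0.3,0,0,0,0,0,0,-0.1,0,0,0,0,0,0,0,0,0,0,0,0,0,0,0,0,0,0,0,0,0,0,0,-0.01,0,0,0,0,0,0,-0.03,0,0,0,0,0,0,-0.04,0,0,0,0,0,0,-0.03,0,0,0,0])

```text
clock: 8.03
eef_pos: [0.4696, 0.2582, 0.1246]
tcp_rot: [[0.331, 0.944, -0.008], [0.944, -0.331, -0.004], [-0.006, -0.006, -1.0]]
ft_force: [1.1, -0.4, 0.6]
grip_width: 0.499
```

```bash
python3 w.py w5; python3 -c "
from h import *
go(.5505,.079,.13,70.7)"
```

```text
t 8.08 pos [0.4728 0.2593 0.1305] yaw 70.7 width 42.5 F [1.4 0.7 4.4]
 rotvec deg [ 0.07  0.03 -0.01]  rows 0.0  tool shift after turn(mm) [-144.5  133.     0.5]  before [-144.5  133.     0.7]
```

View pics/w5.png

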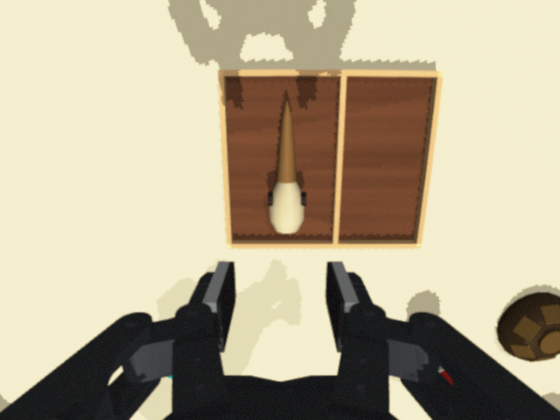

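servo_tool(steps=[-0.025,0.023,0,0,0,0,0.6,-0.025,0.023,0,0,0,0,0.6,-0.025,0.023,0,0,0,0,0.6,-0.025,0.023,0,0,0,0,0.6,-0.025,0.023,0,0,0,0,0.6,-0.018,0.017,0,0,0,0,0.6,0,0,0,0,0,0,0.6,0,0,0,0,0,0,0.6])

```text
clock: 8.75
eef_pos: [0.5573, 0.0761, 0.1429]
tcp_rot: [[0.325, 0.946, 0.02], [0.946, -0.325, 0.002], [0.008, 0.019, -1.0]]
ft_force: [-0.3, 0.7, 0.4]
grip_width: 0.802
```

```bash
python3 - <<'E'
from h import *
P=np.load('pics/wP.npy')
c=np.array([.515,.2785]);a=np.radians(-19.2);R=np.array([[np.cos(a),np.sin(a)],[-np.sin(a),np.cos(a)]])
L=(P[...,:2]-c)@R.T*1000
m=(P[...,2]>.014)&(P[...,2]<.036)&(L[...,0]>-75)&(L[...,0]<0)&(abs(L[...,1])<70)
q=L[m]; print("skull in tray2 x",q[:,0].min(),q[:,0].max(),"y",q[:,1].min(),q[:,1].max(), "zmax",P[m][:,2].max())
rim=(abs(P[...,2]-.012)<.003)&(abs(L[...,0])<90)&(abs(L[...,1])<80)
print(L[rim].min(0),L[rim].max(0))
go(.5505,.079,.022,70.7)
E
```

```text
skull in tray2 x -45.609525861612994 -16.711362750958365 y -49.44210482692831 47.93146965060801 zmax 0.03135224213567495
[-81.30835931 -68.71843073] [81.56118642 69.43301155]
t 8.75 pos [0.5573 0.0761 0.1429] yaw 71.1 width 68.2 F [-0.3  0.7  0.4]
 rotvec deg [ 1.07 -0.48  0.35]  rows 0.1  tool shift after turn(mm) [  0.5  -7.4 120.9]  before [ -0.5  -9.7 120.7]
```

servo_tool(steps=[0,-0.004,0.01,1,-0.5,0.3,0.6,0,-0.003,0.03,0,0,0,0.6,0,0,0.03,0,0,0,0.6,0,0,0.02,0,0,0,0.6,0,0,0.01,0,0,0,0.6,0,0,0,0,0,0,0.6])

```text
clock: 9.25
eef_pos: [0.5484, 0.0845, 0.0398]
tcp_rot: [[0.327, 0.945, -0.0], [0.945, -0.327, 0.0], [-0.0, -0.0, -1.0]]
ft_force: [-0.4, 0.3, -0.5]
grip_width: 0.798
```

```bash
python3 -c "
from h import *
go(.5515,.0795,.022,70.7)"
```

```text
t 9.25 pos [0.5484 0.0845 0.0398] yaw 70.9 width 67.8 F [-0.4  0.3 -0.5]
 rotvec deg [-0.03  0.    0.22]  rows 0.0  tool shift after turn(mm) [-3.7  4.6 17.8]  before [-3.7  4.6 17.8]
```

servo_tool(steps=[-0.004,0.004,0.01,0,0,0,0.6,0,0,0.007,0,0,0,0.6,0,0,0,0,0,0,-1,0,0,0,0,0,0,-1,0,0,0,0,0,0,-1,0,0,0,0,0,0,-1,0,0,0,0,0,0,-1,0,0,0,0,0,0,-1])

```text
clock: 9.92
eef_pos: [0.5531, 0.0811, 0.0249]
tcp_rot: [[0.324, 0.946, 0.004], [0.946, -0.324, 0.0], [0.001, 0.004, -1.0]]
ft_force: [-0.1, 0.2, -0.7]
grip_width: 0.362
```

```bash
python3 -c "
from h import *
go(.5566,.264,.11,70.7)"
```

```text
t 9.92 pos [0.5531 0.0811 0.0249] yaw 71.1 width 30.7 F [-0.1  0.2 -0.7]
 rotvec deg [ 0.23 -0.08  0.37]  rows 0.1  tool shift after turn(mm) [173.8 -57.2 -85.1]  before [174.3 -55.7 -85. ]
```

servo_tool(steps=[0,0,-0.01,0.2,0,0.4,-1,0,0,-0.025,0,0,0,-1,0,0,-0.025,0,0,0,-1,0,0,-0.015,0,0,0,-1,0.02,-0.006,0,0,0,0,-1,0.03,-0.01,0,0,0,0,-1,0.03,-0.01,0,0,0,0,-1,0.03,-0.01,0,0,0,0,-1,0.025,-0.008,0,0,0,0,-1,0.015,-0.005,0,0,0,0,-1,0.01,-0.003,0,0,0,0,-1,0,0,0,0,0,0,-1])

```text
clock: 10.92
eef_pos: [0.5595, 0.2543, 0.108]
tcp_rot: [[0.337, 0.941, 0.008], [0.941, -0.337, 0.002], [0.005, 0.007, -1.0]]
ft_force: [-1.4, -0.2, -0.6]
grip_width: 0.358
```

```bash
python3 w.py w6; python3 -c "
from h import *
go(.5566,.264,.0299,70.7)"
```

```text
t 10.97 pos [0.5594 0.2533 0.1079] yaw 70.3 width 30.9 F [ 0.8 -0.3  0.6]
 rotvec deg [ 0.38 -0.24 -0.43]  rows 0.1  tool shift after turn(mm) [ 9.2 -6.2 78. ]  before [ 8.8 -6.8 78. ]
```

View pics/w6.png

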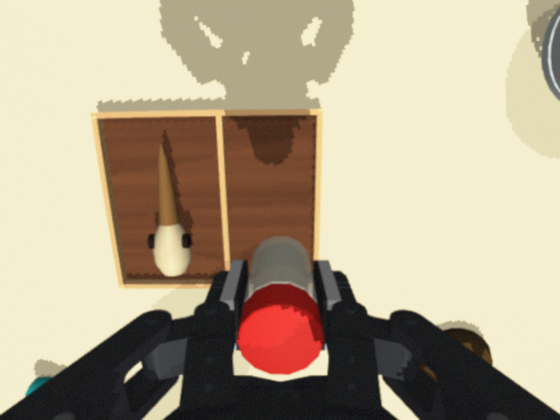

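servo_tool(steps=[0.005,-0.003,0.02,0.3,-0.2,-0.4,-1,0.004,-0.003,0.025,0,0,0,-1,0,0,0.015,0,0,0,-1,0,0,0.006,0,0,0,-1,0,0,0,0,0,0,-1])

```text
clock: 11.38
eef_pos: [0.5592, 0.2585, 0.0417]
tcp_rot: [[0.334, 0.943, 0.005], [0.943, -0.334, -0.002], [0.0, 0.005, -1.0]]
ft_force: [-0.8, 0.3, -1.1]
grip_width: 0.36
```

```bash
python3 -c "
from h import *
go(.5566,.264,.0299,70.7)"
```

```text
t 11.38 pos [0.5592 0.2585 0.0417] yaw 70.5 width 30.6 F [-0.8  0.3 -1.1]
 rotvec deg [ 0.31 -0.01 -0.2 ]  rows 0.0  tool shift after turn(mm) [ 4.4 -4.3 11.8]  before [ 4.4 -4.4 11.7]
```

servo_tool(steps=[0.002,-0.002,0.006,0.3,0,0,-1,0,0,0.004,0,0,0,-1,0,0,0.001,0,0,0,-1,0,0,0,0,0,0,-1])

```text
clock: 11.72
eef_pos: [0.5596, 0.2587, 0.0317]
tcp_rot: [[0.337, 0.942, 0.002], [0.942, -0.337, 0.0], [0.001, 0.002, -1.0]]
ft_force: [-0.2, -0.1, -1.1]
grip_width: 0.358
```

```bash
python3 -c "
from h import *
go(.5566,.264,.0299,70.7)"
```

```text
t 11.72 pos [0.5596 0.2587 0.0317] yaw 70.3 width 30.4 F [-0.2 -0.1 -1.1]
 rotvec deg [ 0.09 -0.04 -0.38]  rows 0.1  tool shift after turn(mm) [ 4.  -4.6  1.8]  before [ 4.  -4.7  1.8]
```

servo_tool(steps=[0,0,0.0015,0,0,0,-1,0,0,0.001,0,0,0,-1,0,0,0,0,0,0,-0.2,0,0,0,0,0,0,0,0,0,0,0,0,0,0.1,0,0,0,0,0,0,0.1,0,0,0,0,0,0,0.1,0,0,-0.01,0,0,0,0.1,0,0,-0.03,0,0,0,0.1,0,0,-0.04,0,0,0,0.1,0,0,-0.03,0,0,0,0.1,0,0,0,0,0,0,0.1])

```text
clock: 12.72
eef_pos: [0.5588, 0.2586, 0.1458]
tcp_rot: [[0.336, 0.942, 0.0], [0.942, -0.336, -0.0], [-0.0, 0.0, -1.0]]
ft_force: [0.9, 0.9, 0.5]
grip_width: 0.55
```

```bash
python3 w.py w7; python3 -c "
from h import *
go(.5606,-.0585,.11,69.6)"
```

```text
t 12.77 pos [0.5581 0.2584 0.1438] yaw 70.4 width 46.4 F [ 0.6 -0.2  0.5]
 rotvec deg [-0.07  0.07  0.75]  rows 0.1  tool shift after turn(mm) [-296.2  112.8   33.8]  before [-297.6  109.    34.1]
```

View pics/w7.png

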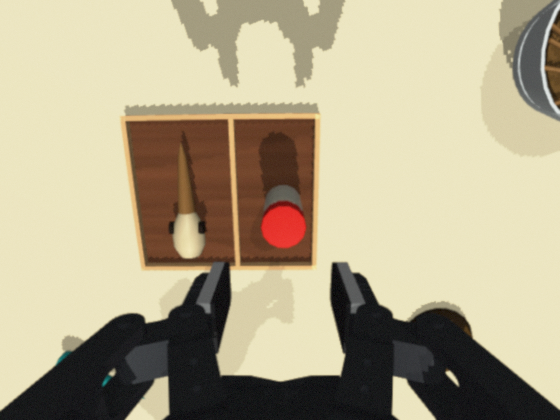

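Tall jar stands upright in the narrow compartment at about (283,225). Next is the bone.

servo_tool(steps=[-0.036,0.013,0,0,0,0.7,0.2,-0.036,0.013,0,0,0,0,0.2,-0.036,0.013,0,0,0,0,0.2,-0.036,0.013,0,0,0,0,0.2,-0.036,0.013,0.005,0,0,0,0.2,-0.036,0.013,0.01,0,0,0,0.2,-0.036,0.013,0.01,0,0,0,0.2,-0.025,0.01,0.01,0,0,0,0.2,0,0,0,0,0,0,0.2,0,0,0,0,0,0,0.2])

```text
clock: 13.6
eef_pos: [0.5538, -0.0455, 0.1045]
tcp_rot: [[0.342, 0.94, -0.003], [0.94, -0.342, 0.002], [0.001, -0.004, -1.0]]
ft_force: [-0.0, 0.5, -0.2]
grip_width: 0.596
```

```bash
python3 w.py w8; python3 -c "
from h import *
go(.5606,-.0585,.007,69.6)"
```

```text
t 13.65 pos [ 0.5536 -0.0453  0.1044] yaw 70.0 width 50.8 F [-0.2  0.  -0.8]
 rotvec deg [-0.24 -0.02  0.44]  rows 0.1  tool shift after turn(mm) [-10.   11.1  97.4]  before [-10.1  11.5  97.4]
```

View pics/w8.png

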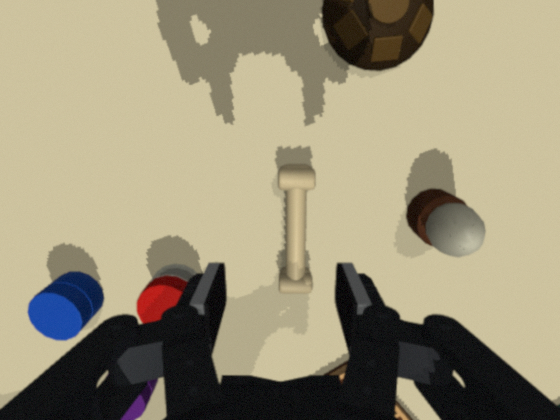

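```bash
python3 -c "
from h import *
P=np.load('pics/wP.npy')
m=(P[...,0]>.52)&(P[...,0]<.605)&(P[...,1]>-.12)&(P[...,1]<.005)&(P[...,2]>.008)&(P[...,2]<.03)
k,l,s,c=cv2.connectedComponentsWithStats(m.astype(np.uint8));i=1+np.argmax(s[1:,4])
print(cv2.minAreaRect(P[l==i][:,:2].astype(np.float32)),P[l==i][:,2].max())
"
```

```text
((0.5616282820701599, -0.05877986550331116), (0.09750209748744965, 0.02590232528746128), 70.42097473144531) 0.02422460803327831
```

servo_tool(steps=[-0.005,0.006,0.02,-0.2,0,0.4,0.2,-0.005,0.005,0.025,0,0,0,0.2,0,0,0.02,0,0,0,0.2,0,0,0.01,0,0,0,0.2,0,0,0,0,0,0,0.2])

```text
clock: 14.07
eef_pos: [0.5624, -0.0532, 0.029]
tcp_rot: [[0.343, 0.939, 0.004], [0.939, -0.343, 0.001], [0.002, 0.003, -1.0]]
ft_force: [-0.4, 0.6, 0.5]
grip_width: 0.596
```

```bash
python3 -c "
from h import *
go(.5606,-.0585,.007,69.6)"
```

```text
t 14.07 pos [ 0.5624 -0.0532  0.029 ] yaw 69.9 width 50.7 F [-0.4  0.6  0.5]
 rotvec deg [ 0.19 -0.13  0.34]  rows 0.0  tool shift after turn(mm) [-5.6  0.1 22. ]  before [-5.7  0.  22. ]
```

servo_tool(steps=[-0.005,0,0.012,0,0,0,0.2,0,0,0.007,0,0,0,0.2,0,0,0.001,0,0,0,0.2,0,0,0,0,0,0,-1,0,0,0,0,0,0,-1,0,0,0,0,0,0,-1,0,0,0,0,0,0,-1,0,0,0,0,0,0,-1,0,0,0,0,0,0,-1])

```text
clock: 14.82
eef_pos: [0.5641, -0.0532, 0.014]
tcp_rot: [[0.337, 0.941, 0.01], [0.941, -0.337, 0.0], [0.004, 0.01, -1.0]]
ft_force: [-0.1, -0.3, -0.9]
grip_width: 0.152
```

```bash
python3 -c "
from h import *
go(.467,-.306,.1,107.4)"
```

```text
t 14.82 pos [ 0.5641 -0.0532  0.014 ] yaw 70.3 width 12.9 F [-0.1 -0.3 -0.9]
 rotvec deg [ 6.00e-01 -2.00e-02 -3.71e+01]  rows 5.2  tool shift after turn(mm) [-212.2 -168.2  -86. ]  before [-270.4   -5.4  -87.1]
```

servo_tool(steps=[0,0,0,0,0,0,-0.1,0,0,0,0,0,0,0,0,0,0,0,0,0,0,-0.004,0,0.006,0.6,0,0.7,0,0,0,0.004,0,0,0,0,0,0,0,0,0,0,0])

```text
clock: 15.32
eef_pos: [0.5633, -0.0578, 0.0039]
tcp_rot: [[0.35, 0.937, 0.001], [0.937, -0.35, 0.003], [0.004, -0.0, -1.0]]
ft_force: [0.2, 0.7, 0.2]
grip_width: 0.5
```

```bash
python3 -c "
from h import *
go(.5610,-.0585,.007,69.9)"
```

```text
t 15.32 pos [ 0.5633 -0.0578  0.0039] yaw 69.5 width 42.5 F [0.2 0.7 0.2]
 rotvec deg [-0.   -0.21 -0.4 ]  rows 0.1  tool shift after turn(mm) [-1.4 -1.9 -3.1]  before [-1.4 -1.9 -3.1]
```

servo_tool(steps=[0,-0.001,-0.003,0,0,0,0,0,0,0,0,0,0,-1,0,0,0,0,0,0,-1,0,0,0,0,0,0,-1,0,0,0,0,0,0,-1,0,0,0,0,0,0,-1,0,0,0,0,0,0,-1])

```text
clock: 15.9
eef_pos: [0.5618, -0.0575, 0.0065]
tcp_rot: [[0.351, 0.937, -0.0], [0.937, -0.351, 0.004], [0.004, -0.002, -1.0]]
ft_force: [0.1, 0.0, -1.5]
grip_width: 0.159
```

```bash
python3 -c "
from h import *
go(.467,-.306,.1,107.4)"
```

```text
t 15.9 pos [ 0.5618 -0.0575  0.0065] yaw 69.5 width 13.5 F [ 0.1  0.  -1.5]
 rotvec deg [-2.000e-02 -2.300e-01 -3.792e+01]  rows 5.3  tool shift after turn(mm) [-208.8 -164.8  -93.5]  before [-265.6   -1.8  -94.5]
```

servo_tool(steps=[0,0,-0.01,0,0,0,-1,0,0,-0.025,0,0,0,-1,0,0,-0.03,0,0,0,-1,0,0,-0.025,0,0,0,-1,0,0,0,0,0,-5,-1,0,0,0,0,0,-6.5,-1,0,0,0,0,0,-6.5,-1,0,0,0,0,0,-6.5,-1,0,0,0,0,0,-6.5,-1,0,0,0,0,0,-5,-1,0,0,0,0,0,0,-1])

```text
clock: 16.82
eef_pos: [0.5616, -0.0574, 0.1082]
tcp_rot: [[-0.296, 0.955, 0.002], [0.955, 0.296, 0.003], [0.002, 0.003, -1.0]]
ft_force: [0.8, 0.5, -1.4]
grip_width: 0.156
```

```bash
python3 -c "
from h import *
go(.467,-.306,.1,107.4)"
```

```text
t 16.82 pos [ 0.5616 -0.0574  0.1082] yaw 107.2 width 13.3 F [ 0.8  0.5 -1.4]
 rotvec deg [ 0.18 -0.14 -0.17]  rows 0.0  tool shift after turn(mm) [-209.  -164.6    8.2]  before [-209.5 -164.     7.2]
```

servo_tool(steps=[-0.015,-0.012,0,0,0,0,-1,-0.025,-0.02,0,0,0,0,-1,-0.025,-0.02,0,0,0,0,-1,-0.025,-0.02,0,0,0,0,-1,-0.025,-0.02,0,0,0,0,-1,-0.025,-0.02,0,0,0,0,-1,-0.025,-0.02,0,0,0,0,-1,-0.025,-0.02,0,0,0,0,-1,-0.01,-0.006,0,0,0,0,-1,0,0,0,0,0,0,-1])

```text
clock: 17.65
eef_pos: [0.4649, -0.3025, 0.1124]
tcp_rot: [[-0.273, 0.962, 0.008], [0.962, 0.273, 0.001], [-0.001, 0.007, -1.0]]
ft_force: [0.8, -0.2, -0.4]
grip_width: 0.156
```

```bash
python3 w.py w9; python3 -c "
from h import *
go(.467,-.306,.0115,107.4)"
```

```text
t 17.7 pos [ 0.4651 -0.3015  0.1123] yaw 105.9 width 13.6 F [ 0.2  0.  -0.3]
 rotvec deg [ 0.43  0.06 -1.5 ]  rows 0.2  tool shift after turn(mm) [ -4.8   0.5 100.8]  before [-4.700e+00 -1.000e-01  1.008e+02]
```

View pics/w9.png

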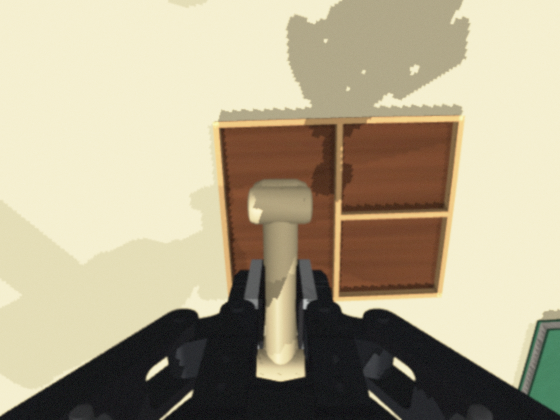

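servo_tool(steps=[-0.002,0,0.02,0.4,0,-1.5,-1,-0.002,0,0.03,0,0,0,-1,0,0,0.02,0,0,0,-1,0,0,0.008,0,0,0,-1,0,0,0,0,0,0,-1])

```text
clock: 18.12
eef_pos: [0.4706, -0.2999, 0.0347]
tcp_rot: [[-0.297, 0.955, 0.005], [0.955, 0.297, -0.001], [-0.003, 0.004, -1.0]]
ft_force: [0.3, 0.7, -0.3]
grip_width: 0.156
```

```bash
python3 -c "
from h import *
go(.467,-.306,.0115,107.4)"
```

```text
t 18.12 pos [ 0.4706 -0.2999  0.0347] yaw 107.3 width 13.3 F [ 0.3  0.7 -0.3]
 rotvec deg [ 0.25  0.16 -0.11]  rows 0.0  tool shift after turn(mm) [-4.7 -5.2 23.2]  before [-4.7 -5.3 23.2]
```

servo_tool(steps=[-0.003,-0.003,0.012,0.2,0.2,0,-1,0,0,0.006,0,0,0,-1,0,0,0.002,0,0,0,-1,0,0,0,0,0,0,-1])

```text
clock: 18.45
eef_pos: [0.4707, -0.3018, 0.0152]
tcp_rot: [[-0.299, 0.954, 0.002], [0.954, 0.299, 0.0], [-0.0, 0.002, -1.0]]
ft_force: [0.1, -0.7, -0.8]
grip_width: 0.16
```

```bash
python3 -c "
from h import *
go(.467,-.306,.0105,107.4)"
```

```text
t 18.45 pos [ 0.4707 -0.3018  0.0152] yaw 107.4 width 13.6 F [ 0.1 -0.7 -0.8]
 rotvec deg [0.11 0.01 0.03]  rows 0.0  tool shift after turn(mm) [-2.9 -4.8  4.7]  before [-2.9 -4.8  4.6]
```

servo_tool(steps=[0,-0.002,0.003,0,0,0,-1,0,0,0.0015,0,0,0,-1,0,0,0,0,0,0,-1,0,0,0,0,0,0,-1])

```text
clock: 18.78
eef_pos: [0.4696, -0.3035, 0.012]
tcp_rot: [[-0.299, 0.954, 0.004], [0.954, 0.299, -0.002], [-0.003, 0.004, -1.0]]
ft_force: [-0.6, 0.5, -1.6]
grip_width: 0.156
```

```bash
python3 -c "
from h import *
go(.467,-.306,.0105,107.4)"
```

```text
t 18.78 pos [ 0.4696 -0.3035  0.012 ] yaw 107.4 width 13.3 F [-0.6  0.5 -1.6]
 rotvec deg [ 0.21  0.18 -0.  ]  rows 0.0  tool shift after turn(mm) [-1.6 -3.3  1.5]  before [-1.6 -3.3  1.5]
```

servo_tool(steps=[0,0,0.001,0,0,0,-1,0,0,0,0,0,0,-0.5,0,0,0,0,0,0,-0.3,0,0,0,0,0,0,-0.15,0,0,0,0,0,0,-0.15,0,0,0,0,0,0,-0.15,0,0,-0.01,0,0,0,-0.15,0,0,-0.03,0,0,0,-0.15,0,0,-0.03,0,0,0,-0.15,0,0,-0.03,0,0,0,-0.15,0,0,0,0,0,0,0])

```text
clock: 19.7
eef_pos: [0.4684, -0.303, 0.1165]
tcp_rot: [[-0.298, 0.954, 0.002], [0.954, 0.298, 0.0], [-0.001, 0.002, -1.0]]
ft_force: [0.5, -0.4, 0.9]
grip_width: 0.498
```

```bash
python3 w.py w10; python3 -c "
from h import *
go(.4505,-.0755,.1,107.4)"
```

```text
t 19.75 pos [ 0.4676 -0.3022  0.1144] yaw 107.4 width 42.6 F [-0.7  0.9  0. ]
 rotvec deg [ 0.06 -0.1  -0.04]  rows 0.0  tool shift after turn(mm) [221.5  51.5  14.4]  before [221.5  51.3  14.8]
```

View pics/w10.png

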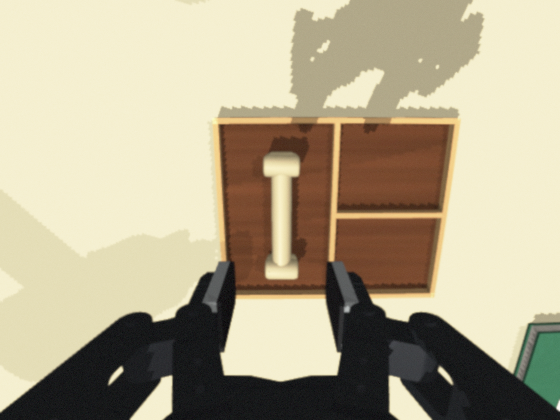

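Bone lies flat in the long compartment, about (282,215). Now the short jar.

servo_tool(steps=[0.03,0.007,0,0,0,0,0.6,0.03,0.007,0,0,0,0,0.6,0.03,0.007,0,0,0,0,0.6,0.03,0.007,0,0,0,0,0.6,0.03,0.007,0,0,0,0,0.6,0.03,0.007,0,0,0,0,0.6,0.025,0.006,0.01,0,0,0,0.6,0.01,0.002,0,0,0,0,0.6,0,0,0,0,0,0,0.6])

```text
clock: 20.5
eef_pos: [0.4473, -0.0746, 0.1024]
tcp_rot: [[-0.294, 0.956, -0.001], [0.956, 0.294, 0.001], [0.001, -0.001, -1.0]]
ft_force: [0.7, 0.0, -0.7]
grip_width: 0.797
```

```bash
python3 w.py w11; python3 -c "
from h import *
go(.4505,-.0755,.014,107.4)"
```

```text
t 20.55 pos [ 0.4473 -0.0754  0.1023] yaw 107.1 width 68.1 F [-0.4  0.3 -0.3]
 rotvec deg [-0.09 -0.07 -0.33]  rows 0.0  tool shift after turn(mm) [-1.1  3.1 88.3]  before [-1.1  3.2 88.2]
```

View pics/w11.png

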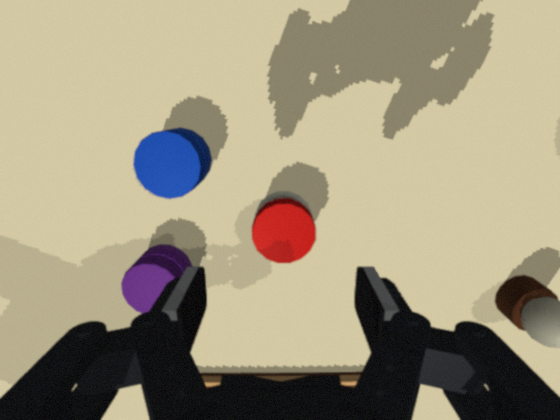

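servo_tool(steps=[0,0.003,0.02,0,0,-0.3,0.6,0,0,0.025,0,0,0,0.6,0,0,0.015,0,0,0,0.6,0,0,0.006,0,0,0,0.6,0,0,0,0,0,0,0.6])

```text
clock: 20.97
eef_pos: [0.4549, -0.0818, 0.0363]
tcp_rot: [[-0.297, 0.955, 0.006], [0.955, 0.297, -0.005], [-0.006, 0.004, -1.0]]
ft_force: [-0.3, -0.1, -0.4]
grip_width: 0.805
```

```bash
python3 -c "
from h import *
go(.4505,-.0755,.014,107.4)"
```

```text
t 20.97 pos [ 0.4549 -0.0818  0.0363] yaw 107.3 width 68.4 F [-0.3 -0.1 -0.4]
 rotvec deg [ 0.22  0.37 -0.1 ]  rows 0.0  tool shift after turn(mm) [ 7.3 -2.3 22.3]  before [ 7.5 -2.4 22.2]
```

servo_tool(steps=[0.006,-0.002,0.004,0.2,0.3,0,0.6,0,0,0.01,0,0,0,0.6,0,0,0.004,0,0,0,0.6,0,0,0,0,0,0,0.6])

```text
clock: 21.3
eef_pos: [0.4529, -0.0796, 0.0195]
tcp_rot: [[-0.294, 0.956, 0.003], [0.956, 0.294, -0.002], [-0.003, 0.002, -1.0]]
ft_force: [0.0, -0.3, 0.0]
grip_width: 0.798
```

```bash
python3 -c "
from h import *
go(.4505,-.0755,.014,107.4)"
```

```text
t 21.3 pos [ 0.4529 -0.0796  0.0195] yaw 107.1 width 67.8 F [ 0.  -0.3  0. ]
 rotvec deg [ 0.13  0.18 -0.3 ]  rows 0.0  tool shift after turn(mm) [ 4.7 -1.1  5.5]  before [ 4.7 -1.1  5.5]
```

servo_tool(steps=[0.004,-0.001,0.004,0,0,0,0.6,0,0,0,0,0,0,-1,0,0,0,0,0,0,-1,0,0,0,0,0,0,-1,0,0,0,0,0,0,-1,0,0,0,0,0,0,-1,0,0,0,0,0,0,-1])

```text
clock: 21.88
eef_pos: [0.4522, -0.0764, 0.018]
tcp_rot: [[-0.294, 0.956, 0.007], [0.956, 0.294, -0.004], [-0.006, 0.006, -1.0]]
ft_force: [1.2, 0.3, -1.5]
grip_width: 0.49
```

```bash
python3 -c "
from h import *
go(.540,-.2455,.1,107.4)"
```

```text
t 21.88 pos [ 0.4522 -0.0764  0.018 ] yaw 107.1 width 41.6 F [ 1.2  0.3 -1.5]
 rotvec deg [ 0.33  0.35 -0.28]  rows 0.0  tool shift after turn(mm) [-187.6   33.2  -82. ]  before [-188.    34.6  -80.7]
```

servo_tool(steps=[0,0,-0.01,0.3,0.3,-0.3,-1,0,0,-0.025,0,0,0,-1,0,0,-0.025,0,0,0,-1,0,0,-0.015,0,0,0,-1,0,0,0,0,0,0,-1])

```text
clock: 22.3
eef_pos: [0.4502, -0.0754, 0.0941]
tcp_rot: [[-0.3, 0.954, -0.005], [0.954, 0.3, 0.002], [0.003, -0.004, -1.0]]
ft_force: [0.8, 0.0, -0.7]
grip_width: 0.488
```

```bash
python3 -c "
from h import *
go(.5618,-.3142,.1,107.4)"
```

```text
t 22.3 pos [ 0.4502 -0.0754  0.0941] yaw 107.4 width 41.5 F [ 0.8  0.  -0.7]
 rotvec deg [-0.25 -0.2   0.04]  rows 0.0  tool shift after turn(mm) [-261.2   35.1   -5.9]  before [-261.2   34.9   -6.9]
```

servo_tool(steps=[-0.02,0.003,-0.005,0,0,0,-1,-0.03,0.004,0,0,0,0,-1,-0.03,0.004,0,0,0,0,-1,-0.03,0.004,0,0,0,0,-1,-0.03,0.004,0,0,0,0,-1,-0.03,0.004,0,0,0,0,-1,-0.03,0.004,0,0,0,0,-1,-0.03,0.004,0,0,0,0,-1,-0.02,0.003,0,0,0,0,-1,0,0,0,0,0,0,-1])

```text
clock: 23.13
eef_pos: [0.5578, -0.3103, 0.0865]
tcp_rot: [[-0.303, 0.953, -0.012], [0.953, 0.303, 0.007], [0.011, -0.009, -1.0]]
ft_force: [-0.2, -0.4, -0.1]
grip_width: 0.493
```

```bash
python3 w.py w12; python3 -c "
from h import *
go(.5618,-.3142,.023,107.4)"
```

```text
t 23.18 pos [ 0.5567 -0.3085  0.0859] yaw 107.7 width 41.6 F [-0.6  0.4 -0.9]
 rotvec deg [-0.61 -0.74  0.27]  rows 0.0  tool shift after turn(mm) [-7.   3.2 62.9]  before [-7.8  3.8 62.8]
```

View pics/w12.png

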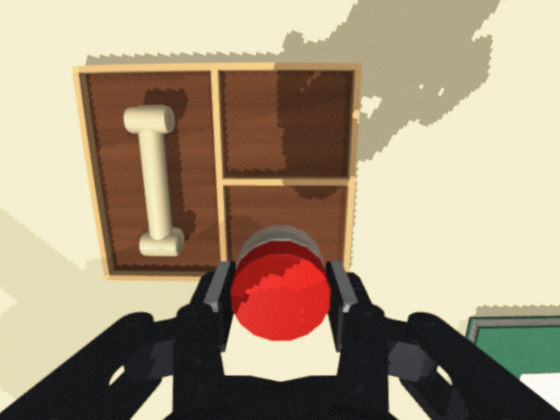

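servo_tool(steps=[-0.004,0.002,0.015,-0.5,-0.7,0.2,-1,-0.003,0.001,0.02,0,0,0,-1,0,0,0.01,0,0,0,-1,0,0,0.002,0,0,0,-1,0,0,0,0,0,0,-1])

```text
clock: 23.6
eef_pos: [0.5583, -0.3095, 0.033]
tcp_rot: [[-0.3, 0.954, -0.007], [0.954, 0.3, 0.006], [0.008, -0.005, -1.0]]
ft_force: [0.4, 0.8, -1.2]
grip_width: 0.494
```

```bash
python3 -c "
from h import *
go(.5618,-.3142,.023,107.4)"
```

```text
t 23.6 pos [ 0.5583 -0.3095  0.033 ] yaw 107.5 width 42.0 F [ 0.4  0.8 -1.2]
 rotvec deg [-0.31 -0.44  0.08]  rows 0.0  tool shift after turn(mm) [-5.6  1.9 10. ]  before [-5.6  1.9  9.9]
```

servo_tool(steps=[-0.005,0.002,0.002,-0.3,-0.4,0,-1,0,0,0.005,0,0,0,-1,0,0,0.001,0,0,0,-1,0,0,0,0,0,0,-1])

```text
clock: 23.93
eef_pos: [0.5625, -0.3126, 0.026]
tcp_rot: [[-0.302, 0.953, 0.002], [0.953, 0.302, -0.0], [-0.001, 0.001, -1.0]]
ft_force: [-0.1, -0.6, -0.2]
grip_width: 0.493
```

```bash
python3 -c "
from h import *
go(.5618,-.3142,.023,107.4)"
```

```text
t 23.93 pos [ 0.5625 -0.3126  0.026 ] yaw 107.6 width 41.9 F [-0.1 -0.6 -0.2]
 rotvec deg [0.07 0.05 0.18]  rows 0.0  tool shift after turn(mm) [-1.3 -1.2  3. ]  before [-1.3 -1.2  3. ]
```

servo_tool(steps=[0,0,0.003,0,0,0,-1,0,0,0.001,0,0,0,-1,0,0,0,0,0,0,-1,0,0,0,0,0,0,0.1,0,0,0,0,0,0,0.2,0,0,0,0,0,0,0.3,0,0,0,0,0,0,0.3,0,0,0,0,0,0,0.3,0,0,-0.01,0,0,0,0.3,0,0,-0.03,0,0,0,0.3,0,0,-0.035,0,0,0,0.3,0,0,-0.035,0,0,0,0.3,0,0,0,0,0,0,0.3])

```text
clock: 25.02
eef_pos: [0.5617, -0.3122, 0.1379]
tcp_rot: [[-0.302, 0.953, -0.0], [0.953, 0.302, 0.001], [0.001, -0.0, -1.0]]
ft_force: [1.1, -0.8, 0.7]
grip_width: 0.648
```

```bash
python3 w.py w13; python3 -c "
from h import *
go(.662,-.0825,.13,107.4)"
```

```text
t 25.07 pos [ 0.5607 -0.3114  0.1352] yaw 107.6 width 55.3 F [-0.4  0.2  0. ]
 rotvec deg [-0.1  -0.21  0.17]  rows 0.0  tool shift after turn(mm) [188.2 165.1   5.2]  before [187.6 165.6   5.6]
```

View pics/w13.png

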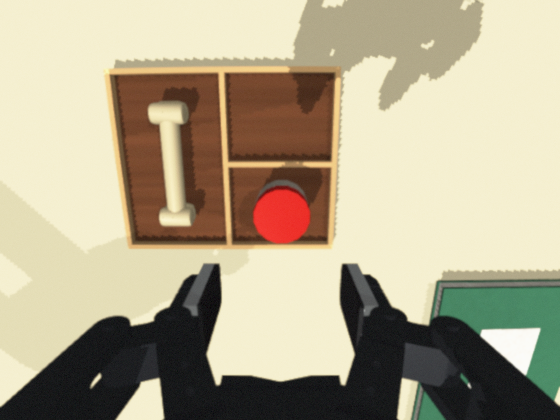

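Short jar sits in its small compartment at (282,212). Now the egg.

servo_tool(steps=[0.026,0.023,0,0,0,0,0.6,0.026,0.023,0,0,0,0,0.6,0.026,0.023,0,0,0,0,0.6,0.026,0.023,0,0,0,0,0.6,0.026,0.023,0,0,0,0,0.6,0.026,0.023,0,0,0,0,0.6,0.02,0.017,0,0,0,0,0.6,0.006,0.005,0,0,0,0,0.6,0,0,0,0,0,0,0.6])

```text
clock: 25.82
eef_pos: [0.6595, -0.0826, 0.1332]
tcp_rot: [[-0.296, 0.955, -0.006], [0.955, 0.296, 0.002], [0.004, -0.005, -1.0]]
ft_force: [0.8, 0.8, 0.3]
grip_width: 0.797
```

```bash
python3 w.py w14; python3 -c "
from h import *
go(.662,-.0825,.010,107.4)
P=np.load('pics/wP.npy')
for a,b in ((.005,.02),(.028,.066)):
  m=(P[...,0]>.62)&(P[...,0]<.71)&(P[...,1]>-.13)&(P[...,1]<-.03)&(P[...,2]>a)&(P[...,2]<b)
  print(P[m].min(0),P[m].max(0))
"
```

```text
t 25.87 pos [ 0.6591 -0.0832  0.1331] yaw 107.2 width 68.1 F [-0.1 -0.2 -0.3]
 rotvec deg [-0.32 -0.24 -0.22]  rows 0.0  tool shift after turn(mm) [ -0.2   3.  123.1]  before [ -0.7   3.7 123.1]
[ 0.64476048 -0.08925032  0.00509337] [ 0.68070787 -0.06530865  0.01997747]
[ 0.64668146 -0.10117376  0.02926017] [ 0.68101023 -0.06746388  0.06125551]
```

View pics/w14.png

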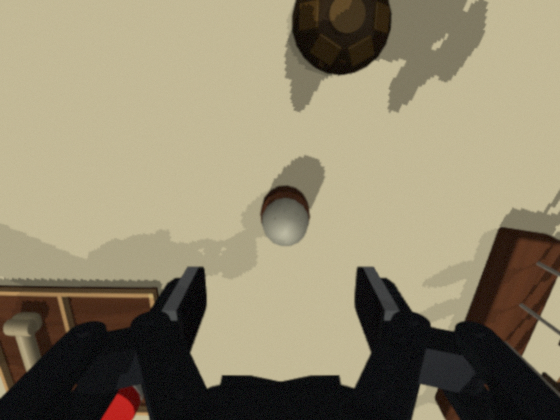

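servo_tool(steps=[-0.001,0.004,0.015,-0.3,-0.2,-0.2,0.6,0,0,0.03,0,0,0,0.6,0,0,0.03,0,0,0,0.6,0,0,0.015,0,0,0,0.6,0,0,0.005,0,0,0,0.6,0,0,0,0,0,0,0.6])

```text
clock: 26.37
eef_pos: [0.6612, -0.0934, 0.0359]
tcp_rot: [[-0.293, 0.956, 0.001], [0.956, 0.293, -0.004], [-0.004, -0.0, -1.0]]
ft_force: [0.4, -0.1, 0.3]
grip_width: 0.794
```

```bash
python3 -c "
from h import *
go(.6635,-.0845,.01,107.4)"
```

```text
t 26.37 pos [ 0.6612 -0.0934  0.0359] yaw 107.0 width 67.5 F [ 0.4 -0.1  0.3]
 rotvec deg [-0.02  0.24 -0.37]  rows 0.1  tool shift after turn(mm) [ 7.8  4.9 25.9]  before [ 8.   4.9 25.9]
```

servo_tool(steps=[0.007,0.004,0.006,0,0.2,-0.3,0.6,0,0,0.012,0,0,0,0.6,0,0,0.004,0,0,0,0.6,0,0,0,0,0,0,0.6])

```text
clock: 26.7
eef_pos: [0.6642, -0.0887, 0.0149]
tcp_rot: [[-0.295, 0.956, 0.004], [0.956, 0.295, -0.002], [-0.003, 0.003, -1.0]]
ft_force: [0.2, 0.0, -0.6]
grip_width: 0.797
```

```bash
python3 -c "
from h import *
go(.6635,-.0845,.01,107.4)"
```

```text
t 26.7 pos [ 0.6642 -0.0887  0.0149] yaw 107.2 width 67.8 F [ 0.2  0.  -0.6]
 rotvec deg [ 0.16  0.18 -0.25]  rows 0.0  tool shift after turn(mm) [4.2 0.6 4.9]  before [4.2 0.6 4.9]
```

servo_tool(steps=[0.004,0,0.004,0.1,0.1,0,0.6,0,0,0,0,0,0,0.6,0,0,0,0,0,0,-1,0,0,0,0,0,0,-1,0,0,0,0,0,0,-1,0,0,0,0,0,0,-1,0,0,0,0,0,0,-1,0,0,0,0,0,0,-1])

```text
clock: 27.37
eef_pos: [0.6648, -0.0842, 0.0137]
tcp_rot: [[-0.296, 0.955, 0.006], [0.955, 0.296, -0.002], [-0.004, 0.005, -1.0]]
ft_force: [-0.1, 0.0, -0.6]
grip_width: 0.423
```

```bash
python3 -c "
from h import *
go(.540,-.2455,.1,107.4)"
```

```text
t 27.37 pos [ 0.6648 -0.0842  0.0137] yaw 107.2 width 35.9 F [-0.1  0.  -0.6]
 rotvec deg [ 0.28  0.23 -0.16]  rows 0.0  tool shift after turn(mm) [-116.6 -167.4  -86.3]  before [-117.4 -166.6  -86.7]
```

```bash
python3 w.py w15; python3 -c "
from h import *
p,d=imaging.snapshot('side');cv2.imwrite('pics/s15.png',cv2.resize(p[140:230,150:240,::-1],None,fx=6,fy=6))"
```

```text
(no output)
```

View pics/s15.png

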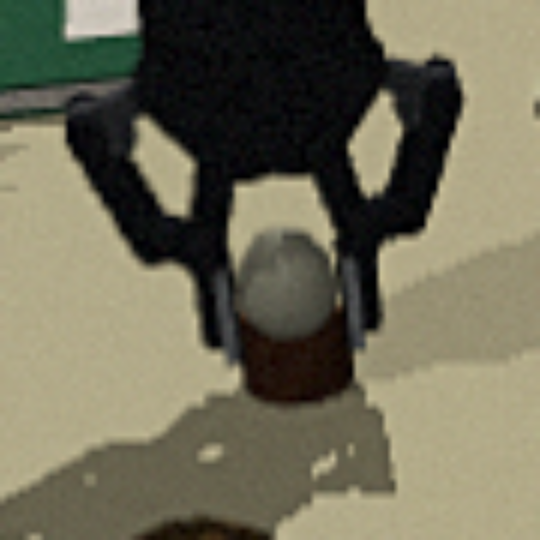

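View pics/w15.png

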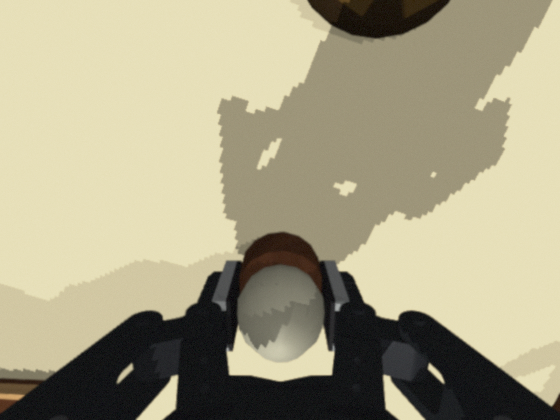

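servo_tool(steps=[0,0,0,0,0,0,0.2,0,0,0,0,0,0,0.3,0,0,0,0,0,0,0.3,0,0,0.006,0.2,0.2,0,0.3,0,0,0.002,0,0,0,0.3,0,0,0,0,0,0,0.3])

```text
clock: 27.97
eef_pos: [0.6651, -0.0845, 0.005]
tcp_rot: [[-0.296, 0.955, 0.002], [0.955, 0.296, -0.0], [-0.001, 0.002, -1.0]]
ft_force: [-0.2, 0.1, 0.7]
grip_width: 0.651
```

```bash
python3 -c "
from h import *
go(.6635,-.0845,.006,107.4)"
```

```text
t 27.97 pos [ 0.6651 -0.0845  0.005 ] yaw 107.2 width 55.3 F [-0.2  0.1  0.7]
 rotvec deg [ 0.09  0.03 -0.18]  rows 0.0  tool shift after turn(mm) [ 0.5 -1.5 -1. ]  before [ 0.5 -1.5 -1. ]
```

servo_tool(steps=[0,-0.001,-0.001,0,0,0,0.3,0,0,0,0,0,0,-1,0,0,0,0,0,0,-1,0,0,0,0,0,0,-1,0,0,0,0,0,0,-1,0,0,0,0,0,0,-1,0,0,0,0,0,0,-1])

```text
clock: 28.55
eef_pos: [0.6638, -0.0847, 0.0058]
tcp_rot: [[-0.296, 0.955, 0.001], [0.955, 0.296, 0.0], [-0.0, 0.001, -1.0]]
ft_force: [1.0, 0.3, 0.3]
grip_width: 0.433
```

```bash
python3 -c "
from h import *
go(.540,-.2455,.1,107.4)"
```

```text
t 28.55 pos [ 0.6638 -0.0847  0.0058] yaw 107.2 width 36.8 F [1.  0.3 0.3]
 rotvec deg [ 0.05  0.   -0.18]  rows 0.0  tool shift after turn(mm) [-116.4 -166.2  -94.2]  before [-116.9 -165.7  -94.3]
```

servo_tool(steps=[0,0,-0.006,0,0,0,-1,0,0,-0.01,0,0,0,-1,0,0,-0.02,0,0,0,-1,0,0,-0.025,0,0,0,-1,0,0,-0.025,0,0,0,-1,0,0,0,0,0,0,-1])

```text
clock: 29.05
eef_pos: [0.6622, -0.0843, 0.0959]
tcp_rot: [[-0.296, 0.955, -0.004], [0.955, 0.296, 0.002], [0.003, -0.003, -1.0]]
ft_force: [1.0, 0.2, 0.2]
grip_width: 0.433
```

```bash
python3 w.py w16; python3 -c "
from h import *
go(.540,-.2455,.1,107.4)"
```

```text
t 29.1 pos [ 0.6613 -0.0841  0.0938] yaw 107.2 width 36.6 F [-0.3  0.5 -0.8]
 rotvec deg [-0.29 -0.22 -0.18]  rows 0.0  tool shift after turn(mm) [-117.7 -164.1   -6.2]  before [-118.2 -163.7   -5.8]
```

View pics/w16.png

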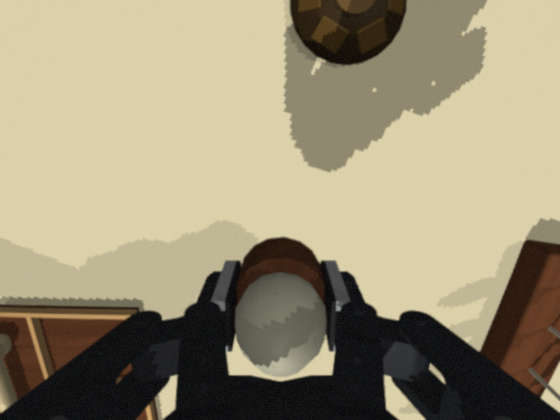

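Egg is held upright. Carry it gently over.

servo_tool(steps=[-0.008,-0.011,-0.005,0,0,0,-1,-0.014,-0.02,0,0,0,0,-1,-0.018,-0.025,0,0,0,0,-1,-0.018,-0.025,0,0,0,0,-1,-0.018,-0.025,0,0,0,0,-1,-0.018,-0.025,0,0,0,0,-1,-0.014,-0.02,0,0,0,0,-1,-0.006,-0.009,0,0,0,0,-1,0,0,0,0,0,0,-1])

```text
clock: 29.85
eef_pos: [0.5304, -0.2461, 0.0946]
tcp_rot: [[-0.3, 0.954, -0.015], [0.954, 0.3, 0.006], [0.01, -0.012, -1.0]]
ft_force: [0.2, 0.3, -1.2]
grip_width: 0.43
```

```bash
python3 w.py w17; python3 -c "
from h import *
go(.540,-.2455,.0105,107.4)"
```

```text
t 29.9 pos [ 0.5309 -0.2453  0.0945] yaw 107.5 width 36.8 F [-0.6 -0.6 -0.9]
 rotvec deg [-0.69 -0.6   0.09]  rows 0.0  tool shift after turn(mm) [-2.9  8.6 84. ]  before [-3.8  9.6 83.9]
```

View pics/w17.png

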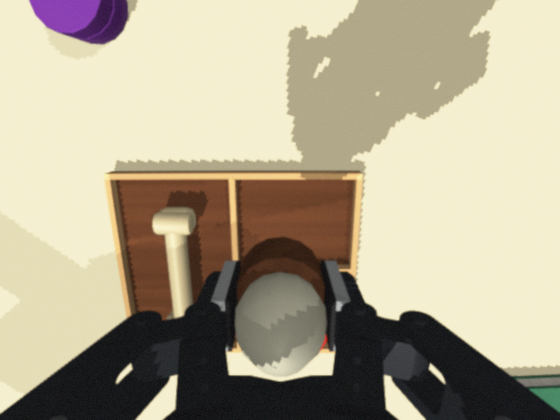

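servo_tool(steps=[-0.001,0.005,0.015,-0.6,-0.6,0,-1,-0.001,0.004,0.02,0,0,0,-1,0,0,0.01,0,0,0,-1,0,0,0.004,0,0,0,-1,0,0,0,0,0,0,-1])

```text
clock: 30.32
eef_pos: [0.5427, -0.2407, 0.0438]
tcp_rot: [[-0.302, 0.953, 0.001], [0.953, 0.302, 0.001], [0.0, 0.001, -1.0]]
ft_force: [-0.6, -0.2, -0.5]
grip_width: 0.43
```

```bash
python3 -c "
from h import *
go(.540,-.2455,.0105,107.4)"
```

```text
t 30.32 pos [ 0.5427 -0.2407  0.0438] yaw 107.6 width 36.6 F [-0.6 -0.2 -0.5]
 rotvec deg [ 0.06 -0.03  0.2 ]  rows 0.0  tool shift after turn(mm) [-3.8 -4.1 33.3]  before [-3.8 -4.1 33.3]
```

servo_tool(steps=[-0.004,-0.004,0.006,0,0,0.2,-1,0,0,0.008,0,0,0,-1,0,0,0.003,0,0,0,-1,0,0,0,0,0,0,-1])

```text
clock: 30.65
eef_pos: [0.5413, -0.2451, 0.0265]
tcp_rot: [[-0.301, 0.954, 0.002], [0.954, 0.301, 0.0], [-0.001, 0.002, -1.0]]
ft_force: [-0.0, -0.5, -1.3]
grip_width: 0.431
```

```bash
python3 -c "
from h import *
go(.540,-.2455,.0105,107.4)"
```

```text
t 30.65 pos [ 0.5413 -0.2451  0.0265] yaw 107.5 width 36.6 F [-0.  -0.5 -1.3]
 rotvec deg [0.12 0.03 0.13]  rows 0.0  tool shift after turn(mm) [-0.  -1.4 16. ]  before [-0.  -1.4 16. ]
```

servo_tool(steps=[0,-0.001,0.006,0.1,0,0,-1,0,0,0.006,0,0,0,-1,0,0,0.001,0,0,0,-1,0,0,0,0,0,0,-1])

```text
clock: 30.98
eef_pos: [0.5406, -0.2459, 0.0129]
tcp_rot: [[-0.301, 0.954, 0.001], [0.954, 0.301, -0.001], [-0.002, 0.001, -1.0]]
ft_force: [-0.9, -0.6, -0.0]
grip_width: 0.426
```

```bash
python3 -c "
from h import *
go(.540,-.2455,.0105,107.4)"
```

```text
t 30.98 pos [ 0.5406 -0.2459  0.0129] yaw 107.5 width 36.2 F [-0.9 -0.6 -0. ]
 rotvec deg [0.05 0.09 0.1 ]  rows 0.0  tool shift after turn(mm) [ 0.6 -0.4  2.4]  before [ 0.6 -0.4  2.4]
```

servo_tool(steps=[0,0,0.002,0,0,0,-1,0,0,0.001,0,0,0,-1,0,0,0,0,0,0,-1])

```text
clock: 31.23
eef_pos: [0.5407, -0.246, 0.0097]
tcp_rot: [[-0.301, 0.954, 0.002], [0.954, 0.301, -0.001], [-0.002, 0.001, -1.0]]
ft_force: [-0.1, -1.0, 0.0]
grip_width: 0.435
```

```bash
python3 -c "
from h import *
go(.540,-.2455,.0105,107.4)"
```

```text
t 31.23 pos [ 0.5407 -0.246   0.0097] yaw 107.5 width 37.0 F [-0.1 -1.   0. ]
 rotvec deg [0.06 0.1  0.09]  rows 0.0  tool shift after turn(mm) [ 0.7 -0.5 -0.8]  before [ 0.7 -0.5 -0.8]
```

servo_tool(steps=[0,0,0,0,0,0,-0.05,0,0,0,0,0,0,0.05,0,0,0,0,0,0,0.08,0,0,0,0,0,0,0.08,0,0,-0.006,0,0,0,0.08,0,0,-0.01,0,0,0,0.2,0,0,-0.03,0,0,0,0.3,0,0,-0.04,0,0,0,0.3,0,0,-0.04,0,0,0,0.3,0,0,-0.01,0,0,0,0.3,0,0,0,0,0,0,0.3])

```text
clock: 32.15
eef_pos: [0.5399, -0.2454, 0.1557]
tcp_rot: [[-0.3, 0.954, 0.001], [0.954, 0.3, -0.001], [-0.001, 0.001, -1.0]]
ft_force: [-0.9, 1.0, -0.9]
grip_width: 0.652
```

```bash
python3 w.py w18; python3 - <<'E'
from h import *
go(.4,-.1,.2,107.4)
for n in ["side","top"]:
    p,d=imaging.snapshot(n); cv2.imwrite(f"pics/{n}9.png",p[:,:,::-1]); P=cloud(n,d)
    for nm,c,a in (("t2",[.515,.2785],-19.2),("t3",[.509,-.293],17.4)):
        a=np.radians(a);R=np.array([[np.cos(a),np.sin(a)],[-np.sin(a),np.cos(a)]])
        L=(P[...,:2]-c)@R.T*1000
        m=((d>0)&(P[...,2]>.0165)&(P[...,2]<.09)&(abs(L[...,0])<78)&(abs(L[...,1])<68)).astype(np.uint8)
        k,l,s,ct=cv2.connectedComponentsWithStats(m)
        for i in range(1,k):
            if s[i,4]>40:
                q=L[l==i];print(n,nm,"x",q[:,0].min().round(),q[:,0].max().round(),"y",q[:,1].min().round(),q[:,1].max().round(),"ztop",P[l==i][:,2].max().round(4))
    m=(d>0)&(abs(P[...,0]-.66)<.05)&(abs(P[...,1]-.065)<.05)&(P[...,2]>.008)&(P[...,2]<.04);q=P[m]
    if len(q): print(n,"shell",q.mean(0),q.min(0),q.max(0))
E
```

```text
t 32.2 pos [ 0.5402 -0.2457  0.1554] yaw 107.5 width 55.1 F [0.3 0.3 1.1]
 rotvec deg [0.08 0.11 0.09]  rows 0.0  tool shift after turn(mm) [181.  -90.3 -44.6]  before [181.  -89.9 -45.1]
side t2 x 34.0 65.0 y -23.0 11.0 ztop 0.0721
side t2 x -47.0 -18.0 y -50.0 48.0 ztop 0.0332
side t3 x 25.0 68.0 y -59.0 57.0 ztop 0.0648
side t3 x -53.0 -26.0 y -45.0 50.0 ztop 0.028
side shell [0.65581477 0.07642759 0.020826  ] [0.62555157 0.03598013 0.00801521] [0.69333401 0.10082135 0.03117842]
top t2 x 35.0 66.0 y -24.0 8.0 ztop 0.0741
top t2 x -45.0 -16.0 y -52.0 45.0 ztop 0.034
top t3 x 25.0 64.0 y 19.0 53.0 ztop 0.0669
top t3 x -53.0 -34.0 y 37.0 48.0 ztop 0.0294
top shell [0.65602716 0.06149535 0.02197744] [0.6249496  0.02742652 0.0080525 ] [0.69463851 0.09892362 0.0331451 ]
```

View pics/w18.png

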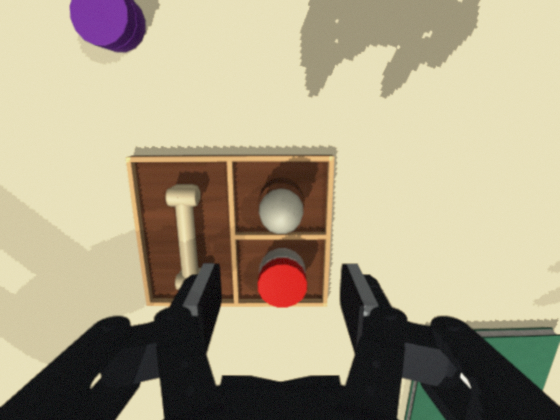

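View pics/side9.png

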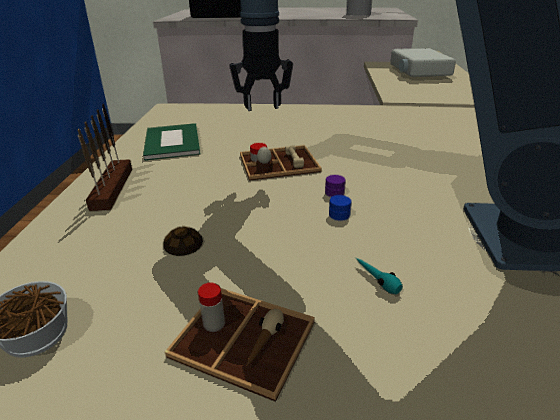

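```bash
python3 -c "
from plant import close_job
print(close_job())"
```

```text
the job is handed in; nothing more can be done
None
```

I placed all five specimens in their compartments, let go of them, and handed the job in at about 32 s of the 112 s allowed. The hand-in reports no verdict, so what follows is from my own last checks.

| Item | Tray and compartment | Measured position in the tray (x, y in mm) | Top height against expected (mm) |
|---|---|---|---|
| Skull | `tray_two`, wide | about −32, −2 | 31–34 against 31 |
| Tall jar | `tray_two`, narrow | about +50, −7 | 72–74 against 70 |
| Leg bone | `tray_three`, long | about −40, +2 | 28–29 against 28 |
| Egg on stand | `tray_three`, small (+y) | about +44, +36 | 65–67 against 65 |
| Short jar | `tray_three`, small (−y) | about +45, −37 | not measured on its own |

- **Positions:** All are inside the limits.
- **Short jar:** In the final cloud it merged with the egg. I took its y from the edge of that merged patch and its x from where I released it. The picture shows it upright on the floor.
- **Tortoise shell:** It is within about 2 mm of where it started.
- **Forces:** The wrist forces I read after each move stayed below about 5 N.

**Fingertip position:** My first grasp of the skull closed on air. The camera showed the fingertips at about the reported TCP, not 25 mm ahead of it as the description says. I lowered every grasp to match.

**Re-grips:** I took the bone and the egg again a few millimetres lower before lifting, because the first grip held too little of each. The widths read 1 to 3 mm below the true sizes.

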